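Dry-stack a stepped lamp foot in the gluing cradle under its weight

ROBOT

A 7-joint arm with a two-finger parallel gripper is mounted at the origin on a cart in front of the work surface, level with it; the furniture and walls round the work are solid. World frame = base frame: x ahead of the robot, y to its left, z up, the work surface at z = 0. Lengths are in m, angles in rad, forces in N, time in s.
With the tool pointing down it reaches from about 0.4 to 0.85 m from the base axis. Payload 4.5 kg.
Tool frame: the origin (TCP) lies midway between the tips of the shut fingers; the grasp point (between the pads) lies 19 mm behind it; x points along the fingers, y is the direction in which the jaws open and shut, and the axes are right-handed (so a half turn about x gives the same grasp; the last joint's range is limited). The gripper opens to 88 mm and grips with 3 to 60 N. Pads are 18 mm wide; open, the fingers measure 123 mm over their backs; the gripper's body (75 mm by 187 mm) begins 45 mm behind the grasp point.
Start: joints at [0.034, 0.689, -0.195, 1.565, 0.157, 0.902, -0.215], TCP at [0.625, 0, 0.207] pointing down, gripper open.
Joint ranges: [-3.01, 3.01], [-0.46, 2.08], [-1.47, 1.51], [0.13, 2.56], [-1, 4.14], [0.04, 2.09], [-2.66, 2.66]. Speed limits (rad/s): [2.57, 2.57, 3.14, 3.14, 3.14, 3.14, 3.14].

INTERFACE

Orientations are given as a unit quaternion [w, x, y, z].
In Python, from bench import bot gives the robot as it stands. The module is installed in compiled form; this text tells all that it offers.
- The arm moves only by the tool apply_moves, never from a script. Its argument "series" is a list that holds one entry, the list of rows, each a list of 5 numbers: the opening, from 0 (shut) to 1 (fully open), then the shift along the tool's x, y, z in m, then the turn about the tool's x in rad. In form: [[[grip, x, y, z, spin], ...]]. A call has 1 to 12 rows; each row is the pose to reach, as a shift and turn from the pose commanded when the call began, along the tool's axes at that moment; what a row does not reach only later rows make up. A row lasts 1/8 s, in which the tool goes at most 62.5 mm and 10.7 degrees, less where a joint would pass 70% of its speed; a pose out of reach is approached as far as the arm can. A call with a gripper value outside its range is refused whole. The fingers move at their own pace and stop on an object; the grip force is fixed at half the most. Time passes only in rows, so rows that repeat a pose let the fingers close. It gives the time, the measured TCP pose, the force and the opening at its end, in the units of the state.
- bot.get_state(): the state, without advancing time (a new reading comes with each control period).
- bot.camera(name): name is "scene" or "side" or "wrist"; returns a dict with "img" (400x640x3 uint8, red, green, blue), "K" (3x3 intrinsics, pixels), "origin" and "rotation" of the camera in the world. Camera axes: x right, y down, z forward; pixel columns grow to the right and rows downward; lengths in m; the calibration is good to about 2 mm. A picture is of the moment at which its call begins. There is no depth.
- bot.sign_off(): hands the job in, once; it reports no verdict.
The state is a dict: "time_s": time; "q": joint angles; "dq": joint speeds; "tau": joint torques, N m; "position": TCP position; "tool_rot": TCP orientation; "ft_force": force on the tool from outside, world axes, zero at the start; "wrist_torque": the same for the moment, N m; "finger_gap": finger opening in m.
Only numpy, scipy, OpenCV 4.12 (cv2) and the standard library are available. Lean on these libraries where they do the work, as an engineer would, in place of code of your own. Each camera call takes 0.05 s, during which the arm holds its last target.

TASK

Dry-stack the stepped lamp foot in the gluing cradle, from the bottom up: lay the longest of the three narrow wooden offcuts in the row nearest the robot flat on the cradle's bed, midway between its two end cleats and lengthwise in it, then the middle one on that, then the shortest, each flat, centred on the one below and lengthwise in line with it. Then stand the iron weight upright on the middle of the top offcut and let go of it. Leave the nail box, the broad squarish offcut and the tape measure where they are.

Things in the scene. Friction and masses are not known exactly. Their poses are not given: they have to be found in the camera images.
- long_center (a point): Centre (half-way up) of the longest narrow offcut, a plain wooden block 50 (own x) x 160 (own y, its length) x 38 (z) mm; it lies flat on the bench, loose, about 0.18 kg
- mid_center (a point): Centre (half-way up) of the middle narrow offcut, a plain wooden block 45 (own x) x 120 (own y, its length) x 30 (z) mm; it lies flat on the bench, loose, about 0.1 kg
- short_center (a point): Centre (half-way up) of the shortest narrow offcut, a plain wooden block 50 (own x) x 70 (own y, its length) x 44 (z) mm; it lies flat on the bench, loose, about 0.09 kg
- weight_grip (a point): The iron gluing weight, standing upright: a dark steel disc 50 mm across and 24 mm high with an upright round dark wooden handle 26 mm across on its middle, from 24 to 74 mm above its underside, with a thin brass collar 29 mm across and 3 mm high at its foot; this point is on the handle's axis 52 mm above the weight's underside, z is up along the axis; loose, about 0.45 kg
- cradle_bed (a point): Middle of the bed's upper face of the gluing cradle, a plywood board 80 (own x) x 210 (own y, its length) x 12 (z) mm fixed to the bench; the bed is 12 mm above the bench. Across each end stands a wooden cleat, 13 mm thick along y and 12 mm higher than the bed, the two 184 mm apart between their inner faces; the long sides are open
- nails_center (a point): Centre (half-way up) of the nail box, an open grey-brown carton 86 x 86 x 78 mm, loose; not to be moved
- square_offcut: Broad squarish wooden offcut 90 (own x) x 100 (own y) x 27 (z) mm, loose; origin at the middle of its underside; not part of the stack and not to be moved
- tape: Tape measure, black with an orange plate, 71 (own x) x 87 (own y) x 36 (z) mm, loose; origin at the middle of its underside; not to be moved

How it is judged:
By the outcome, as a careful person would: the job done as asked, in the order asked, and still so for the second after the job is handed in, with the robot touching nothing.
It also fails if it takes over 120 s, if anything falls off the work surface, if the arm or the gripper's body presses on something with over 40 N, if the wrist force passes 120 N, or if a joint passes its speed limit or range.

## Working session

There is one attempt and no reset: what is moved stays moved. The work goes in short steps, Python scripts to look and compute and a tool call to move; the robot and the scene stay as the last step left them, time stands still between calls to the robot, and variables do not carry over. Pictures are saved under pics/ and viewed, and the job is handed in when it is done.

Besides the shell and the picture viewer there is one more tool, called by a JSON object that holds its "api" and its "payload", one argument or row to a line. apply_moves: Moves the arm, as the interface text tells. Its arguments: {"type":"object","properties":{"series":{"type":"array","items":{"type":"array","items":{"type":"array","items":{"type":"number"}}}}},"required":["series"]}

```bash
mkdir -p pics; python3 - <<'E'
from bench import bot
import cv2,pickle
s=bot.get_state();print({k:s[k] for k in('time_s','position','tool_rot','finger_gap','ft_force')})
d={}
for n in('scene','side','wrist'):
    c=bot.camera(n);d[n]=c;cv2.imwrite(f'pics/a_{n}.png',c['img'][:,:,::-1]);print(n,c['K'],c['origin'],c['rotation'])
pickle.dump(d,open('a.pkl','wb'))
E
```

```text
{'time_s': 0.0, 'position': array([ 6.24300801e-01, -5.14892637e-05,  2.05996775e-01]), 'tool_rot': array([-0.49957666, -0.49949293, -0.50044475,  0.50048479]), 'finger_gap': 0.08796431555121202, 'ft_force': array([0.16124248, 0.51509813, 0.33279493])}
scene [[491.07450452   0.         317.28184134]
 [  0.         491.07450452 191.2131942 ]
 [  0.           0.           1.        ]] [-0.56192397 -0.93669441  0.67096599] [-0.49990995  0.76180939 -0.33715035  0.23678288]
side [[431.16109935   0.         325.83395708]
 [  0.         431.16109935 194.69258124]
 [  0.           0.           1.        ]] [ 0.24857938 -0.88894507  0.90901686] [-0.39408125  0.90833341 -0.12567407  0.06193882]
wrist [[360.03265763   0.         313.14216914]
 [  0.         360.03265763 200.47502058]
 [  0.           0.           1.        ]] [0.62279078 0.08395076 0.38363404] [ 1.62408564e-01  9.86723515e-01  3.02161815e-04 -2.68409210e-04]
```

View pics/a_scene.png

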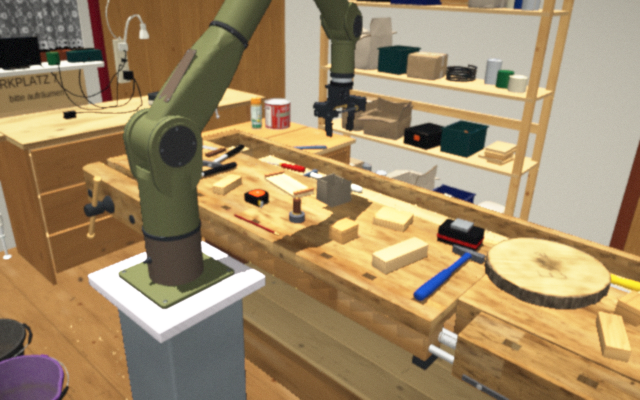

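View pics/a_side.png

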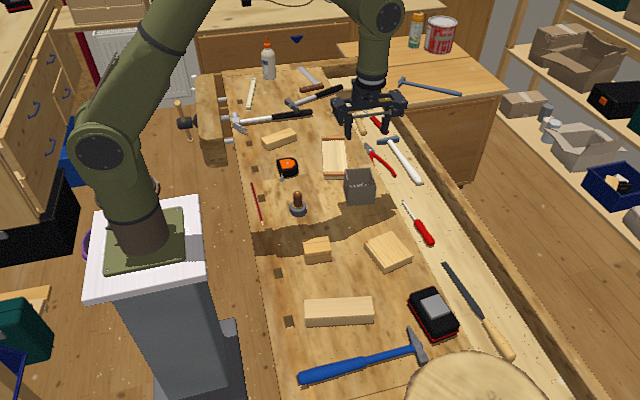

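View pics/a_wrist.png

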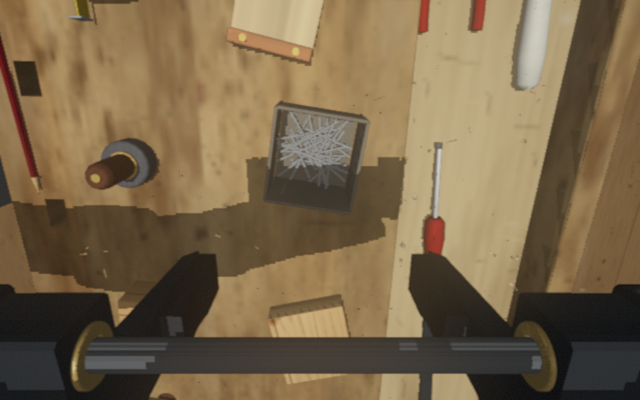

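```bash
cat >h.py <<'E'
import numpy as np,cv2,pickle
from scipy.spatial.transform import Rotation as Ro
from scipy.optimize import least_squares
def R(q): return Ro.from_quat([q[1],q[2],q[3],q[0]]).as_matrix()
def RC(c):
    r=np.array(c['rotation']); return r if r.shape==(3,3) else R(r)
def proj(c,P):
    p=(np.atleast_2d(P)-c['origin'])@RC(c); p=p@np.array(c['K']).T; return p[:,:2]/p[:,2:]
def ray(c,uv,z):
    d=RC(c)@np.linalg.inv(c['K'])@np.array([uv[0],uv[1],1.]);o=np.array(c['origin']);return o+d*(z-o[2])/d[2]
def box(x,y,yaw,dx,dy,z0,z1):
    a=np.array([[sx*dx/2,sy*dy/2] for sx,sy in((-1,-1),(1,-1),(1,1),(-1,1))])
    C,S=np.cos(yaw),np.sin(yaw);a=a@np.array([[C,S],[-S,C]])+[x,y]
    return np.array([[*p,z] for z in(z1,z0) for p in a])
def outline(img,c,P,s=1,o=(0,0),col=(0,0,255)):
    p=np.round((proj(c,P)-o)*s+s/2).astype(int)
    for i in range(4):
        j=(i+1)%4
        for a,b in((i,j),(i+4,j+4),(i,i+4)): cv2.line(img,tuple(map(int,p[a])),tuple(map(int,p[b])),col,1)
def crop(c,x0,y0,w,h,s): return cv2.resize(c['img'][y0:y0+h,x0:x0+w,::-1],None,fx=s,fy=s,interpolation=cv2.INTER_CUBIC).copy()
E
python3 - <<'E'
from h import *
d=pickle.load(open('a.pkl','rb'))
print(R([.5,.5,.5,-.5]))
c=d['side']
cv2.imwrite('pics/b1.png',crop(c,255,120,160,110,5)); cv2.imwrite('pics/b2.png',crop(c,290,225,160,115,5))
for n,uv,z in(('mid',(280,138),.03),('short',(317,243),.044),('long',(338,304),.038),('cr',(334,158),.012),('w',(298,212),0),('nail',(360,172),.078),('sq',(388,248),.027),('tape',(288,165),.036)): print(n,ray(c,uv,z).round(3))
E
```

```text
[[ 0.  1.  0.]
 [ 0.  0. -1.]
 [-1.  0.  0.]]
mid [0.448 0.333 0.03 ]
short [ 0.443 -0.173  0.044]
long [ 0.443 -0.361  0.038]
cr [0.604 0.199 0.012]
w [ 0.43  -0.006  0.   ]
nail [0.633 0.034 0.078]
sq [ 0.624 -0.226  0.027]
tape [0.441 0.174 0.036]
```

View pics/b1.png

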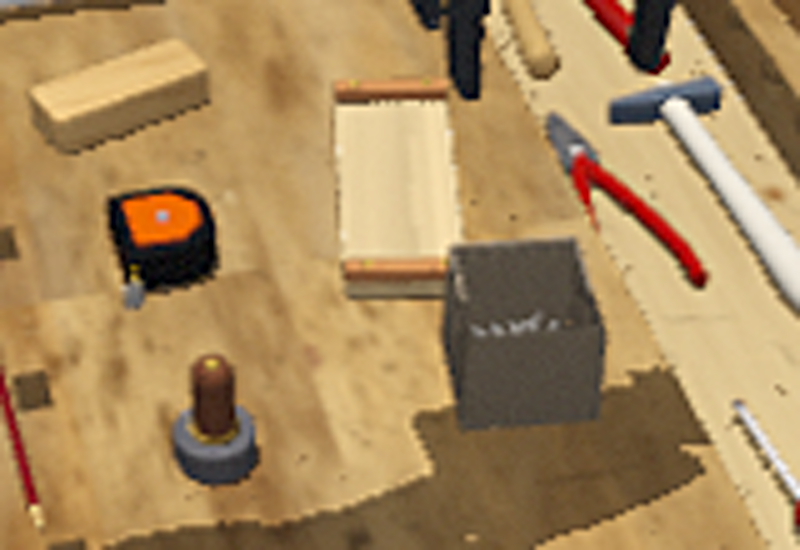

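View pics/b2.png

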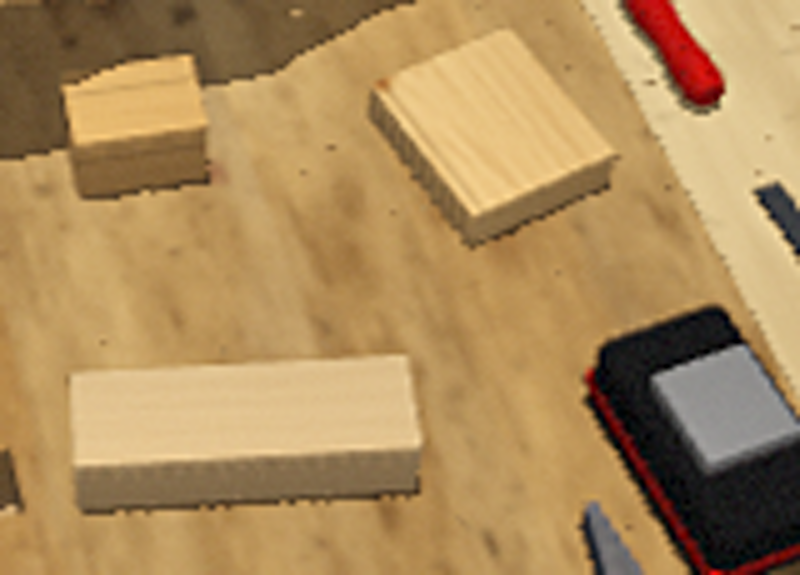

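```bash
cat >>h.py <<'E'
def fit(c,obs,off,s,L,W,z0,z1,x0):
    # obs: list of (cornerindex, U,V) ; corners 0..3 top,4..7 bottom, box length along local x
    idx=[o[0] for o in obs]; uv=(np.array([o[1:] for o in obs])+.5)/s-.5+off
    f=lambda p:(proj(c,box(*p,L,W,z0,z1))[idx]-uv).ravel()
    r=least_squares(f,x0,loss='soft_l1'); return r.x,np.abs(r.fun).max()
E
python3 - <<'E'
from h import *
d=pickle.load(open('a.pkl','rb'));c=d['side']
A=(255,120);B=(290,225)
# corners 0:(-,-) 1:(+,-) 2:(+,+) 3:(-,+)
F={}
F['long']=fit(c,[(3,70,375),(2,407,355),(1,419,442),(0,75,465),(4,82,512),(5,417,492)],B,5,.16,.05,0,.038,(.44,-.36,0)),(.16,.05,0,.038)
F['short']=fit(c,[(3,65,87),(2,193,57),(1,206,125),(0,75,143),(4,85,197),(5,208,181)],B,5,.07,.05,0,.044,(.44,-.17,0.1)),(.07,.05,0,.044)
F['mid']=fit(c,[(3,32,95),(2,180,40),(1,208,73),(0,70,122),(4,72,152),(5,208,103)],A,5,.12,.045,0,.03,(.44,.33,0.3)),(.12,.045,0,.03)
F['cr']=fit(c,[(3,335,82),(2,447,80),(0,342,262),(4,347,297)],A,5,.08,.21,0,.024,(.6,.2,0)),(.08,.21,0,.024)
F['sq']=fit(c,[(3,370,95),(2,510,30),(1,615,155),(0,475,212),(4,473,245),(5,610,183)],B,5,.09,.1,0,.027,(.62,-.22,.5)),(.09,.1,0,.027)
F['nail']=fit(c,[(3,447,245),(2,577,240),(1,605,330),(4,460,428),(5,600,415)],A,5,.086,.086,0,.078,(.63,.03,0)),(.086,.086,0,.078)
a=crop(c,*A,160,110,5);b=crop(c,*B,160,115,5)
for k,(r,dm) in F.items():
    print(k,r[0].round(4),np.degrees(r[0][2]).round(1),r[1].round(2))
    P=box(*r[0],*dm);outline(a,c,P,5,A);outline(b,c,P,5,B)
cv2.imwrite('pics/c.png',np.vstack([a,b])[::1][:,:]); im=np.vstack([a,b]);cv2.imwrite('pics/c.png',cv2.resize(im,(426,600)))
# wrist check
w=d['wrist'];i=w['img'][:,:,::-1].copy()
for k in('cr','nail','sq'): outline(i,w,box(*F[k][0][0],*F[k][1]))
cv2.imwrite('pics/cw.png',i)
pickle.dump({k:(v[0][0],v[1]) for k,v in F.items()},open('f.pkl','wb'))
E
```

```text
long [ 0.4421 -0.3671 -0.2019] -11.6 1.11
short [ 0.4412 -0.1779 -0.0963] -5.5 2.86
mid [0.4482 0.3478 0.3493] 20.0 1.74
cr [ 0.6076  0.2095 -0.2449] -14.0 1.47
sq [ 0.6241 -0.2267  0.2195] 12.6 1.96
nail [ 0.625   0.0152 -0.1635] -9.4 1.6
```

View pics/cw.png

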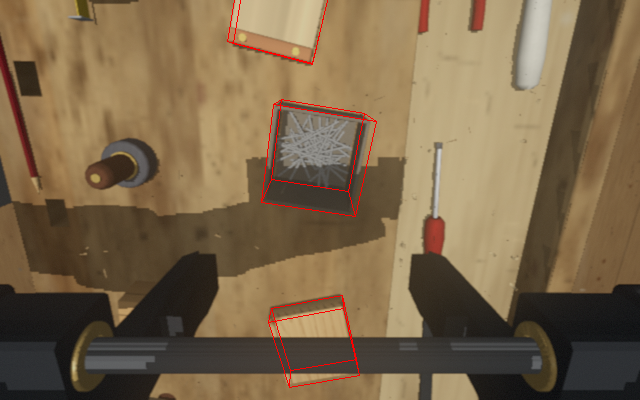

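{"api": "apply_moves", "payload": {
  "series": [
    [[1,-0.05,-0.18,0.335,0],[1,-0.05,-0.18,0.335,0],[1,-0.05,-0.18,0.335,0],[1,-0.05,-0.18,0.335,0],[1,-0.05,-0.18,0.335,0],[1,-0.05,-0.18,0.335,0],[1,-0.05,-0.18,0.335,0],[1,-0.05,-0.18,0.335,0],[1,-0.05,-0.18,0.335,0]]
  ]
}}

```text
time_s: 1.27
position: [0.4463, -0.3326, 0.2566]
tool_rot: [0.501, 0.5, 0.501, -0.499]
ft_force: [0.5, 0.2, 0.0]
finger_gap: 0.0876
```

```bash
python3 - <<'E'
from h import *
from bench import bot
c=bot.camera('wrist');pickle.dump(c,open('w1.pkl','wb'))
s=bot.get_state();print(s['time_s'],s['position'],s['q'],s['ft_force'])
i=c['img'][:,:,::-1].copy();cv2.imwrite('pics/w1raw.png',i);F=pickle.load(open('f.pkl','rb'))
for k in('long','short','sq','nail'): outline(i,c,box(*F[k][0],*F[k][1]))
cv2.imwrite('pics/w1.png',i)
E
```

```text
1.325 [ 0.44632877 -0.33266743  0.25660398] [ 0.70701038  0.54172552 -0.24181376  1.70931364  0.1552805   0.90974672
  0.40683708] [-0.08042881  0.73347821  0.38413023]
```

View pics/w1.png

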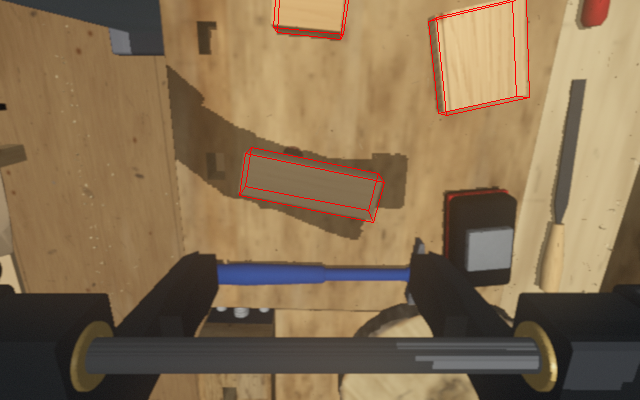

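```bash
python3 - <<'E'
from h import *
c=pickle.load(open('w1.pkl','rb'));F=pickle.load(open('f.pkl','rb'))
b=crop(c,230,0,160,60,5);a=crop(c,230,140,160,90,5)
a=np.clip(a.astype(float)*1.7,0,255).astype(np.uint8)
cv2.imwrite('pics/z1.png',a)
outline(a,c,box(*F['long'][0],*F['long'][1]),5,(230,140))
outline(b,c,box(*F['short'][0],*F['short'][1]),5,(230,0))
cv2.imwrite('pics/z2.png',np.vstack([a,b][:1]))
E
```

```text
(no output)
```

View pics/z1.png

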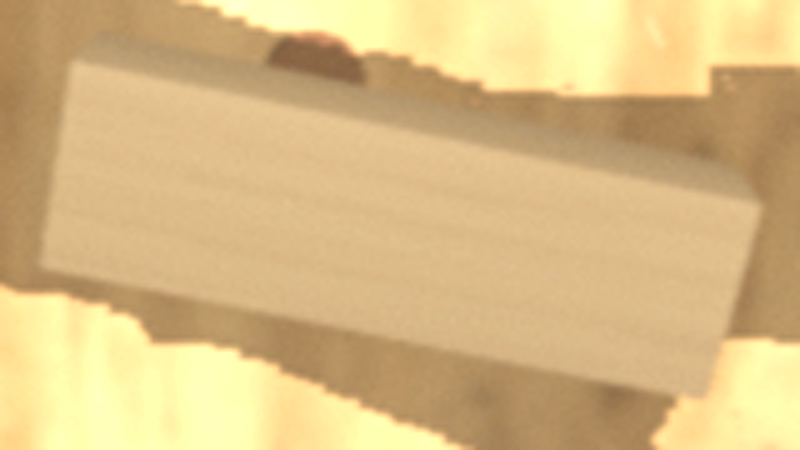

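View pics/z2.png

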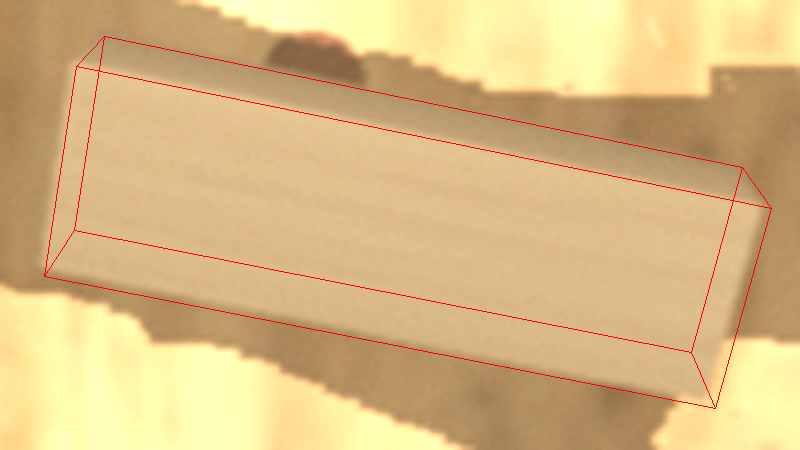

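```bash
cat >>h.py <<'E'
def move(s,target,yaw):
    """shift in tool axes and spin to bring TCP to target w/ jaw yaw"""
    T=R(s['tool_rot']);d=np.array(target)-s['position']
    cur=np.arctan2(T[1,1],T[0,1]); sp=-(yaw-cur); sp=(sp+np.pi)%(2*np.pi)-np.pi
    print('pos',np.round(s['position'],4),'yaw',np.degrees(cur).round(2),'tilt',T[2,0].round(5),'shift',(T.T@d).round(4),'spin',round(sp,4),'gap',round(float(s['finger_gap']),4),'f',np.round(s['ft_force'],1),'t',round(s['time_s'],2))
E
python3 - <<'E'
from h import *
from bench import bot
c=pickle.load(open('w1.pkl','rb'));F=pickle.load(open('f.pkl','rb'))
r=fit(c,[(3,72,58),(2,762,207),(1,708,398),(0,42,268)],(230,140),5,.16,.05,0,.038,(.44,-.36,-.2));print(r)
F['long']=(r[0],F['long'][1]);pickle.dump(F,open('f.pkl','wb'))
x,y,a=r[0];move(bot.get_state(),(x,y,.008),a+np.pi/2)
E
```

```text
(array([ 0.44104635, -0.3657406 , -0.20765657]), np.float64(1.061681811670951))
pos [ 0.4463 -0.3327  0.2566] yaw 0.23 tilt -1.0 shift [ 0.2486 -0.0055  0.0334] spin -1.3592 gap 0.0884 f [-0.1  0.7  0.4] t 1.32
```

{"api": "apply_moves", "payload": {
  "series": [
    [[1,0.05,-0.006,0.033,-1.36],[1,0.1,-0.006,0.033,-1.36],[1,0.15,-0.006,0.033,-1.36],[1,0.15,-0.006,0.033,-1.36],[1,0.15,-0.006,0.033,-1.36],[1,0.15,-0.006,0.033,-1.36],[1,0.15,-0.006,0.033,-1.36],[1,0.15,-0.006,0.033,-1.36],[1,0.17,-0.006,0.033,-1.36],[1,0.19,-0.006,0.033,-1.36],[1,0.19,-0.006,0.033,-1.36],[1,0.19,-0.006,0.033,-1.36]]
  ]
}}

```text
time_s: 2.82
position: [0.4399, -0.3676, 0.0674]
tool_rot: [0.704, 0.074, 0.703, -0.074]
ft_force: [0.4, 0.4, 1.5]
finger_gap: 0.0882
```

```bash
python3 - <<'E'
from h import *
from bench import bot
F=pickle.load(open('f.pkl','rb'))
x,y,a=F['long'][0];s=bot.get_state();move(s,(x,y,.008),a+np.pi/2);print(s['q'])
E
```

```text
pos [ 0.4399 -0.3676  0.0674] yaw 77.93 tilt -1.0 shift [0.0594 0.0021 0.0007] spin -0.003 gap 0.0882 f [0.4 0.4 1.5] t 2.83
[ 0.90160192  0.86080082 -0.49805422  1.82606463  0.6649268   0.62704076
  1.35576631]
```

{"api": "apply_moves", "payload": {
  "series": [
    [[1,0.03,0.002,0.001,0],[1,0.059,0.002,0.001,0],[1,0.059,0.002,0.001,0],[1,0.059,0.002,0.001,0],[0,0.059,0.002,0.001,0],[0,0.059,0.002,0.001,0],[0,0.059,0.002,0.001,0],[0,0.059,0.002,0.001,0],[0,0.059,0.002,0.001,0],[0,0.059,0.002,0.001,0]]
  ]
}}

```text
time_s: 4.08
position: [0.4404, -0.3662, 0.0078]
tool_rot: [0.703, 0.074, 0.703, -0.074]
ft_force: [0.3, -1.2, 0.0]
finger_gap: 0.0302
```

```bash
python3 - <<'E'
from h import *
from bench import bot
F=pickle.load(open('f.pkl','rb'))
s=bot.get_state();x,y,a=F['cr'][0];move(s,(x,y,.12),a)
E
```

```text
pos [ 0.4404 -0.3662  0.0078] yaw 77.92 tilt -1.0 shift [-0.1122  0.5979  0.0431] spin 1.6049 gap 0.0302 f [ 0.3 -1.2  0. ] t 4.08
```

```bash
python3 - <<'E'
from h import *
from bench import bot
c=bot.camera('side');w=bot.camera('wrist');print(bot.get_state()['finger_gap'])
cv2.imwrite('pics/s2.png',np.vstack([crop(c,250,200,200,140,4)]))
cv2.imwrite('pics/w2.png',w['img'][:,:,::-1])
E
```

```text
0.022357941770369164
```

View pics/s2.png

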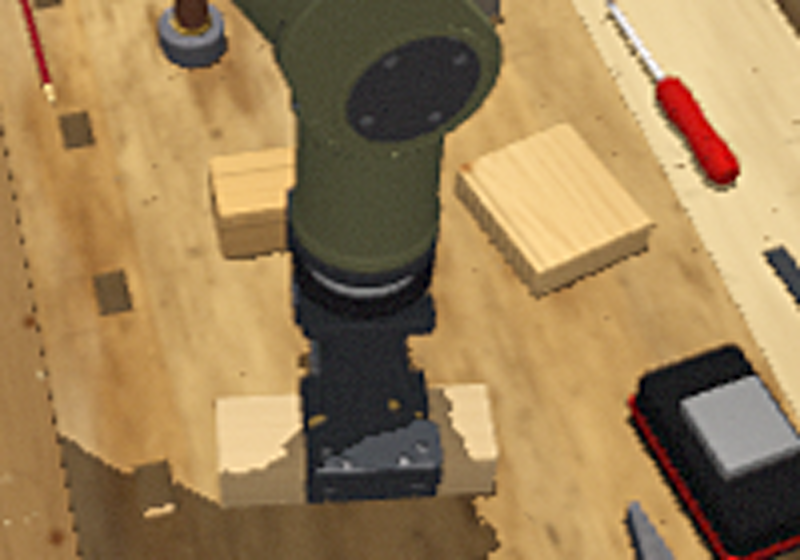

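View pics/w2.png

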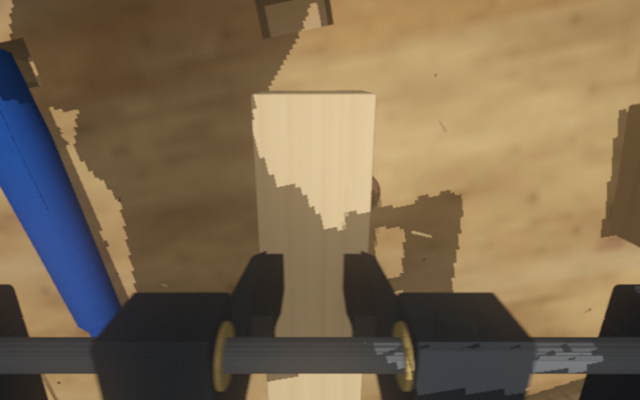

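{"api": "apply_moves", "payload": {
  "series": [
    [[0,0,0,0,0],[0,0,0,0,0],[0,0,0,0,0]]
  ]
}}

```text
time_s: 4.55
position: [0.4404, -0.3662, 0.0078]
tool_rot: [0.703, 0.074, 0.703, -0.074]
ft_force: [0.4, -0.4, 0.1]
finger_gap: 0.0003
```

```bash
python3 - <<'E'
from h import *
from bench import bot
w=bot.camera('wrist');c=bot.camera('scene');s=bot.get_state();print(s)
cv2.imwrite('pics/w3.png',w['img'][:,:,::-1]);cv2.imwrite('pics/c3.png',crop(c,300,180,160,100,5))
E
```

```text
{'time_s': 4.65, 'q': array([ 0.85405147,  0.94829908, -0.41896328,  1.8446334 ,  0.74180636,
        0.51110721,  1.28568396]), 'dq': array([ 0.00083214, -0.00153252, -0.00026371,  0.00152864,  0.00041716,
       -0.00030573,  0.00088309]), 'tau': array([-1.19046173e-03, -5.39838159e+01, -4.81721744e+00, -7.09572896e+00,
        2.03495190e-03,  7.87612796e-02, -2.70767310e-05]), 'position': array([ 0.44042956, -0.36622887,  0.00782061]), 'tool_rot': array([ 0.70319563,  0.07440254,  0.70316861, -0.07439141]), 'ft_force': array([-0.09258499,  0.2989958 ,  0.04700131]), 'wrist_torque': array([0.10151708, 0.00600605, 0.01740595]), 'finger_gap': 0.0007155927608530641}
```

View pics/w3.png

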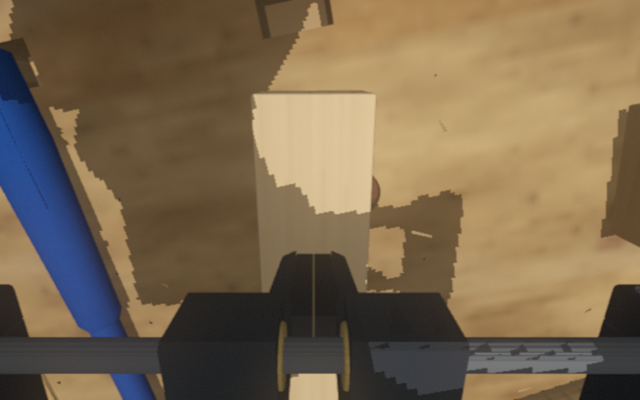

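View pics/c3.png

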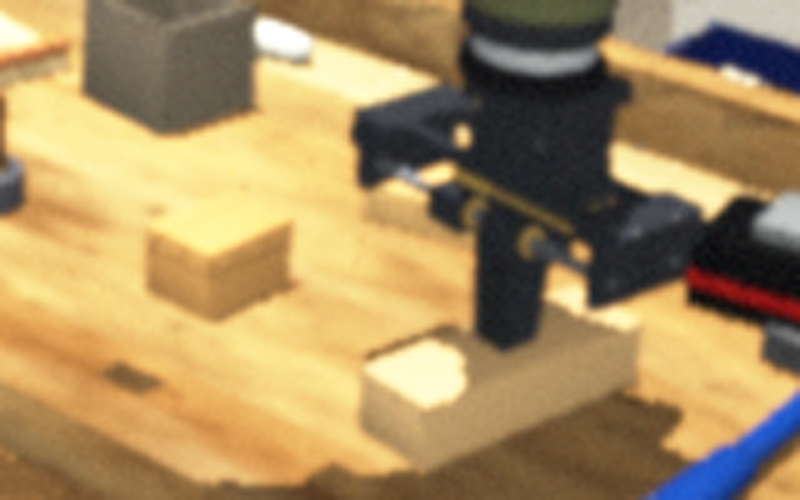

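```bash
python3 - <<'E'
from h import *
from bench import bot
s=bot.get_state();p=s['position']
c=bot.camera('scene');a=crop(c,300,180,160,100,5)
S=bot.camera('side');b=crop(S,250,200,160,140,5)
for z,col in((.008,(0,0,255)),(.038,(0,255,0)),(.072,(255,0,0))):
  for im,cc,o in((a,c,(300,180)),(b,S,(250,200))):
    q=((proj(cc,[[p[0],p[1],z]])[0]-o)*5+2.5).astype(int);cv2.circle(im,tuple(map(int,q)),3,col,-1);print(z,q)
F=pickle.load(open('f.pkl','rb'))
outline(a,c,box(*F['long'][0],*F['long'][1]),5,(300,180));outline(b,S,box(*F['long'][0],*F['long'][1]),5,(250,200))
cv2.imwrite('pics/d1.png',a);cv2.imwrite('pics/d2.png',b[:600])
E
```

```text
0.008 [501 393]
0.008 [439 568]
0.038 [506 344]
0.038 [441 533]
0.072 [512 286]
0.072 [443 492]
```

View pics/d1.png

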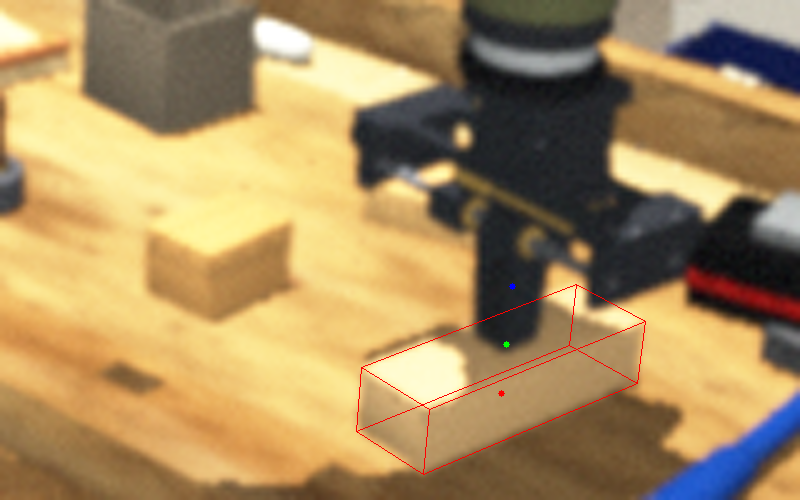

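View pics/d2.png

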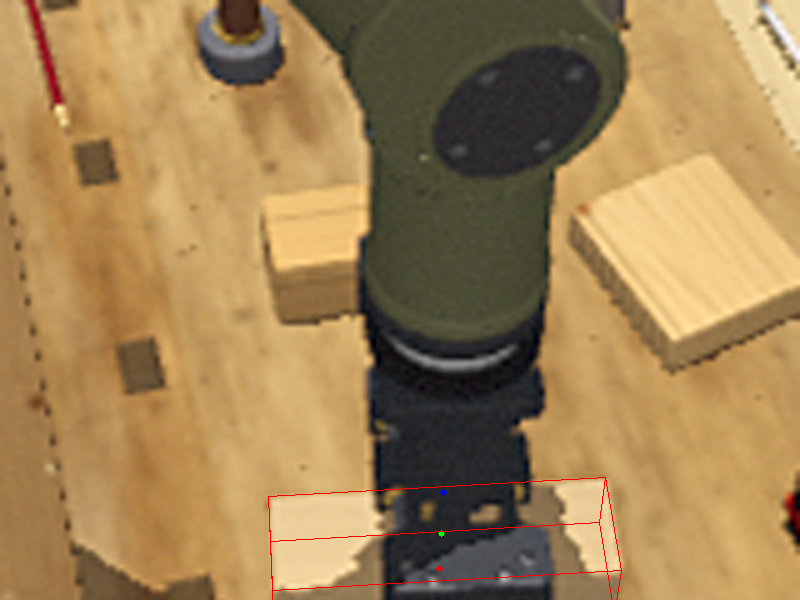

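{"api": "apply_moves", "payload": {
  "series": [
    [[0,0.001,0,0,0],[0,0.002,0,0,0],[0,0.003,0,0,0],[0,0.003,0,0,0]]
  ]
}}

```text
time_s: 5.25
position: [0.4405, -0.3663, 0.0066]
tool_rot: [0.703, 0.074, 0.703, -0.075]
ft_force: [-2.8, 3.0, 14.8]
finger_gap: 0.0007
```

{"api": "apply_moves", "payload": {
  "series": [
    [[1,-0.012,0,0,0],[1,-0.012,0,0,0],[1,-0.012,0,0,0],[1,-0.012,0,0,0],[1,-0.012,0,0,0],[1,-0.012,0,0,0],[1,-0.012,0,0,0],[1,-0.012,0,0,0]]
  ]
}}

```text
time_s: 6.25
position: [0.4404, -0.3662, 0.0168]
tool_rot: [0.703, 0.074, 0.703, -0.074]
ft_force: [0.3, -0.9, 0.3]
finger_gap: 0.0783
```

```bash
cat >>h.py <<'E'
TO=.031 # real tip z = reported z + TO
E
python3 - <<'E'
from h import *
from bench import bot
F=pickle.load(open('f.pkl','rb'))
x,y,a=F['long'][0];s=bot.get_state();move(s,(x,y,.008-TO),a+np.pi/2)
E
```

```text
pos [ 0.4404 -0.3662  0.0168] yaw 77.92 tilt -1.0 shift [0.0398 0.0006 0.0005] spin -0.0031 gap 0.0783 f [ 0.3 -0.9  0.3] t 6.25
```

{"api": "apply_moves", "payload": {
  "series": [
    [[1,0.0,0,0,0],[1,0.01,0,0,0],[1,0.02,0,0,0],[1,0.03,0,0,0],[1,0.04,0,0,0],[1,0.04,0,0,0],[0,0.04,0,0,0],[0,0.04,0,0,0],[0,0.04,0,0,0],[0,0.04,0,0,0],[0,0.04,0,0,0],[0,0.04,0,0,0]]
  ]
}}

```text
time_s: 7.75
position: [0.4405, -0.3663, -0.023]
tool_rot: [0.703, 0.074, 0.703, -0.074]
ft_force: [-0.8, -0.3, 2.1]
finger_gap: 0.0498
```

```bash
python3 - <<'E'
from h import *
from bench import bot
F=pickle.load(open('f.pkl','rb'))
x,y,a=F['cr'][0];s=bot.get_state();move(s,(x,y,.10-TO),a)
E
```

```text
pos [ 0.4405 -0.3663 -0.023 ] yaw 77.92 tilt -1.0 shift [-0.092  0.598  0.043] spin 1.6049 gap 0.0498 f [-0.8 -0.3  2.1] t 7.75
```

{"api": "apply_moves", "payload": {
  "series": [
    [[0,-0.06,0,0,0],[0,-0.12,0,0,0],[0,-0.18,0.05,0.042,0.15],[0,-0.2,0.11,0.042,0.3],[0,-0.2,0.17,0.042,0.45],[0,-0.2,0.23,0.042,0.65],[0,-0.2,0.29,0.042,0.8],[0,-0.2,0.35,0.042,1.0],[0,-0.2,0.4,0.042,1.15],[0,-0.2,0.45,0.042,1.35],[0,-0.2,0.48,0.042,1.5],[0,-0.2,0.496,0.042,1.605]]
  ]
}}

```text
time_s: 9.25
position: [0.5846, 0.113, 0.1762]
tool_rot: [-0.435, -0.557, -0.436, 0.558]
ft_force: [0.0, 0.1, -1.6]
finger_gap: 0.0494
```

{"api": "apply_moves", "payload": {
  "series": [
    [[0,0,0,0,0],[0,0,0,0,0]]
  ]
}}

```text
time_s: 9.5
position: [0.5847, 0.1085, 0.1765]
tool_rot: [-0.435, -0.557, -0.435, 0.558]
ft_force: [0.1, -0.5, -2.8]
finger_gap: 0.0501
```

```bash
python3 - <<'E'
from h import *
from bench import bot
c=bot.camera('wrist');pickle.dump(c,open('w4.pkl','wb'))
F=pickle.load(open('f.pkl','rb'))
i=c['img'][:,:,::-1].copy();cv2.imwrite('pics/w4r.png',i)
for k in('cr','nail','mid'): outline(i,c,box(*F[k][0],*F[k][1]))
cv2.imwrite('pics/w4.png',i)
x,y,a=F['cr'][0];s=bot.get_state();move(s,(x,y,.10-TO),a);print(s['q'])
E
```

```text
pos [0.5848 0.1082 0.1766] yaw -14.06 tilt -1.0 shift [ 0.1074 -0.0024 -0.1039] spin -0.0005 gap 0.0499 f [-0.7 -1.  -2.8] t 9.55
[-0.2170243   0.68253562 -0.07616897  1.69477399  0.07043063  0.76819529
 -0.57233735]
```

View pics/w4.png

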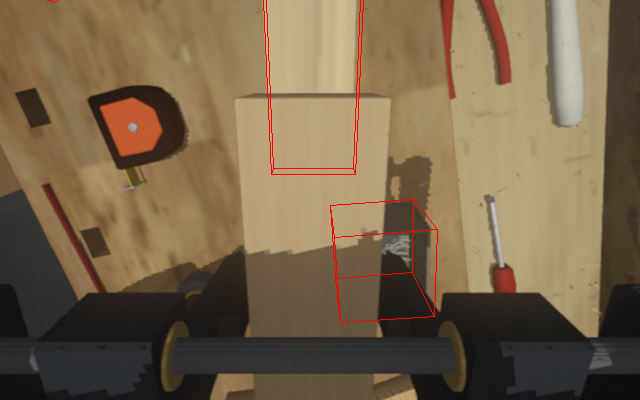

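```bash
python3 - <<'E'
from h import *
d=pickle.load(open('a.pkl','rb'))
F=pickle.load(open('f.pkl','rb'))
b=crop(d['wrist'],215,0,120,75,6);cv2.imwrite('pics/e1.png',b)
c=pickle.load(open('w4.pkl','rb'));cv2.imwrite('pics/e2.png',crop(c,225,0,180,130,4))
E
```

```text
(no output)
```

View pics/e1.png

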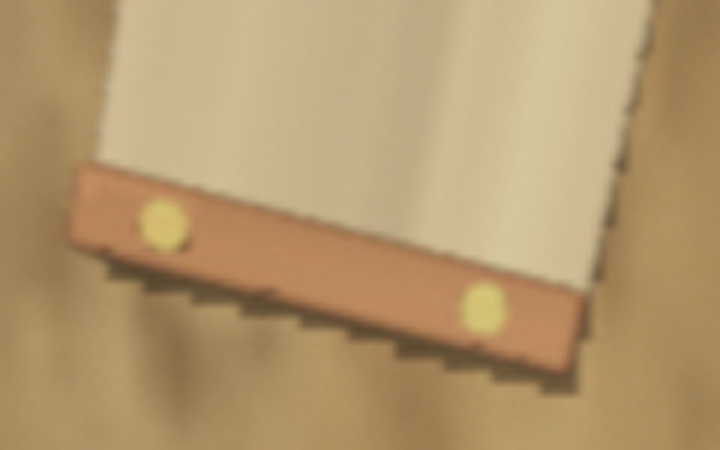

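View pics/e2.png

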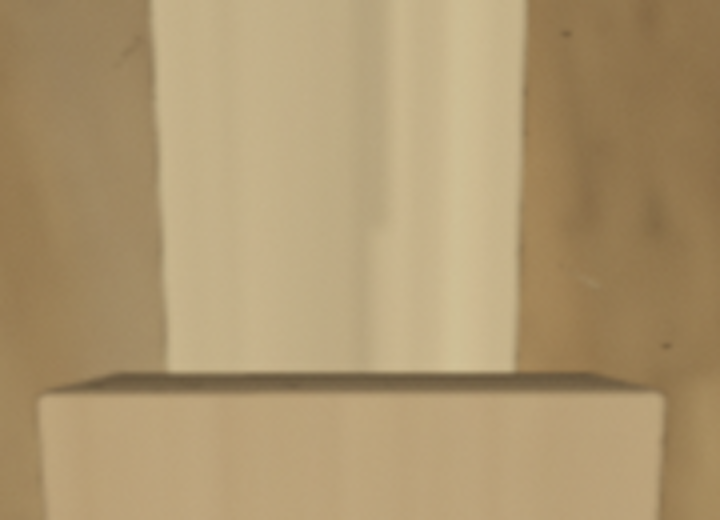

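```bash
python3 - <<'E'
from h import *
from bench import bot
d=pickle.load(open('a.pkl','rb'));F=pickle.load(open('f.pkl','rb'));w4=pickle.load(open('w4.pkl','rb'))
def loc(p,q):
    C,S=np.cos(p[2]),np.sin(p[2]);q=np.array(q,float);o=q.copy();o[:,0]=p[0]+C*q[:,0]-S*q[:,1];o[:,1]=p[1]+S*q[:,0]+C*q[:,1];return o
def px(a,s,o): return (np.array(a,float)+.5)/s-.5+o
wa=[(80,163),(583,292),(570,374),(70,243)];wl=[(-.04,-.092,.024),(.04,-.092,.024),(.04,-.105,.024),(-.04,-.105,.024)]
sa=[(335,82),(447,80),(342,262),(347,297)];sl=[(-.04,.105,.024),(.04,.105,.024),(-.04,-.105,.024),(-.04,-.105,0)]
e=[(152,0),(170,372),(527,0),(517,372)];es=[-.04,-.04,.04,.04]
def f(p,parts=False):
    r1=(proj(d['wrist'],loc(p,wl))-px(wa,6,(215,0))).ravel()
    r2=(proj(d['side'],loc(p,sl))-px(sa,5,(255,120))).ravel()*.8
    r3=[]
    for uv,sx in zip(px(e,4,(225,0)),es):
        P=ray(w4,uv,.012);l=(-np.sin(p[2])*(P[1]-p[1])*-1+np.cos(p[2])*(P[0]-p[0]));r3.append((l-sx)*900)
    return (r1,r2,np.array(r3)) if parts else np.r_[r1,r2,r3]
r=least_squares(f,F['cr'][0],loss='soft_l1');print(r.x,np.degrees(r.x[2]));[print(q.round(2)) for q in f(r.x,True)]
for name in(0,1): 
    rr=least_squares(lambda p:np.r_[f(p,True)[0]] if name==0 else np.r_[f(p,True)[0],f(p,True)[2]],F['cr'][0]);print(rr.x)
F['cr']=(r.x,F['cr'][1]);pickle.dump(F,open('f.pkl','wb'))
# block in hand
s=bot.get_state();zt=s['position'][2]+TO+.030
A,B=[ray(w4,uv,zt) for uv in px([(40,393),(664,393)],4,(225,0))]
print('block w',np.linalg.norm(A-B),'yaw',np.degrees(np.arctan2(*(B-A)[1::-1])))
T=R(s['tool_rot']);m=T.T@((A+B)/2-s['position']);print('end mid in tool',m)
E
```

```text
[ 0.60545904  0.20954022 -0.23747816] -13.606496365546137
[-0.46 -1.27  1.55 -0.22  0.43  0.76 -1.08  0.6 ]
[-0.68 -0.61 -0.54 -0.55  0.03  1.3  -0.82  0.27]
[ 0.24  0.44 -0.63 -0.5 ]
[ 0.60499882  0.20956377 -0.23374815]
[ 0.60525875  0.20950279 -0.23597033]
block w 0.04851817823927845 yaw -13.977110067303874
end mid in tool [-0.06110832 -0.00221451 -0.07813554]
```

```bash
python3 - <<'E'
from h import *
from bench import bot
F=pickle.load(open('f.pkl','rb'));F['cr']=(np.array([.6066,.2095,np.radians(-13.7)]),F['cr'][1]);pickle.dump(F,open('f.pkl','wb'))
x,y,a=F['cr'][0];s=bot.get_state();T=R(s['tool_rot']);move(s,np.array([x,y,.020-TO])-T[:,2]*.001,a)
E
```

```text
pos [0.5848 0.1082 0.1766] yaw -14.06 tilt -1.0 shift [ 0.1874 -0.0034 -0.1048] spin -0.0063 gap 0.0499 f [-0.7 -1.  -2.8] t 9.55
```

{"api": "apply_moves", "payload": {
  "series": [
    [[0,0.0,-0.003,-0.05,-0.006],[0,0.02,-0.003,-0.105,-0.006],[0,0.06,-0.003,-0.105,-0.006],[0,0.1,-0.003,-0.105,-0.006],[0,0.14,-0.003,-0.105,-0.006],[0,0.165,-0.003,-0.105,-0.006],[0,0.17,-0.003,-0.105,-0.006],[0,0.17,-0.003,-0.105,-0.006],[0,0.17,-0.003,-0.105,-0.006]]
  ]
}}

```text
time_s: 10.68
position: [0.6091, 0.2127, 0.0083]
tool_rot: [0.437, 0.557, 0.436, -0.555]
ft_force: [1.1, -0.6, -2.8]
finger_gap: 0.0496
```

```bash
python3 - <<'E'
from h import *
from bench import bot
F=pickle.load(open('f.pkl','rb'))
x,y,a=F['cr'][0];s=bot.get_state();T=R(s['tool_rot']);move(s,np.array([x,y,.020-TO])-T[:,2]*.001,a)
c=bot.camera('side');cv2.imwrite('pics/s5.png',crop(c,280,110,140,90,5))
c=bot.camera('wrist');cv2.imwrite('pics/w5.png',c['img'][:,:,::-1])
E
```

```text
pos [0.6091 0.2127 0.0083] yaw -13.71 tilt -1.0 shift [ 0.0193 -0.0017  0.0027] spin -0.0002 gap 0.0496 f [ 1.1 -0.6 -2.8] t 10.68
```

View pics/s5.png

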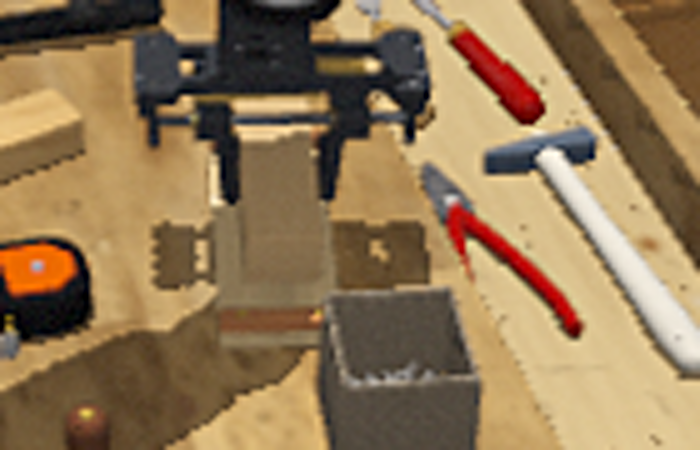

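View pics/w5.png

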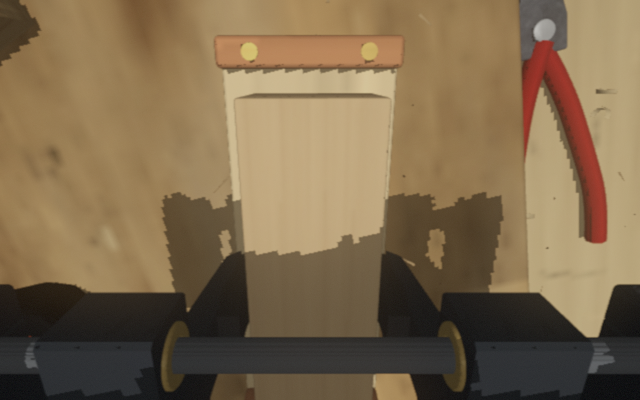

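{"api": "apply_moves", "payload": {
  "series": [
    [[0,0.006,-0.0017,0.0027,0],[0,0.012,-0.0017,0.0027,0],[0,0.016,-0.0017,0.0027,0],[0,0.018,-0.0017,0.0027,0],[0,0.018,-0.0017,0.0027,0]]
  ]
}}

```text
time_s: 11.4
position: [0.6053, 0.2104, -0.0109]
tool_rot: [-0.437, -0.556, -0.437, 0.556]
ft_force: [-0.7, 0.0, 1.7]
finger_gap: 0.0497
```

```bash
python3 - <<'E'
from h import *
from bench import bot
F=pickle.load(open('f.pkl','rb'))
x,y,a=F['cr'][0];s=bot.get_state();T=R(s['tool_rot']);move(s,np.array([x,y,.020-TO])-T[:,2]*.001,a)
c=bot.camera('wrist');cv2.imwrite('pics/w6.png',crop(c,200,20,220,140,3.6))
pickle.dump(c,open('w6.pkl','wb'))
E
```

```text
pos [ 0.6053  0.2104 -0.0109] yaw -13.69 tilt -1.0 shift [ 0.0001  0.0014 -0.0005] spin 0.0002 gap 0.0497 f [-0.7  0.   1.7] t 11.4
```

View pics/w6.png

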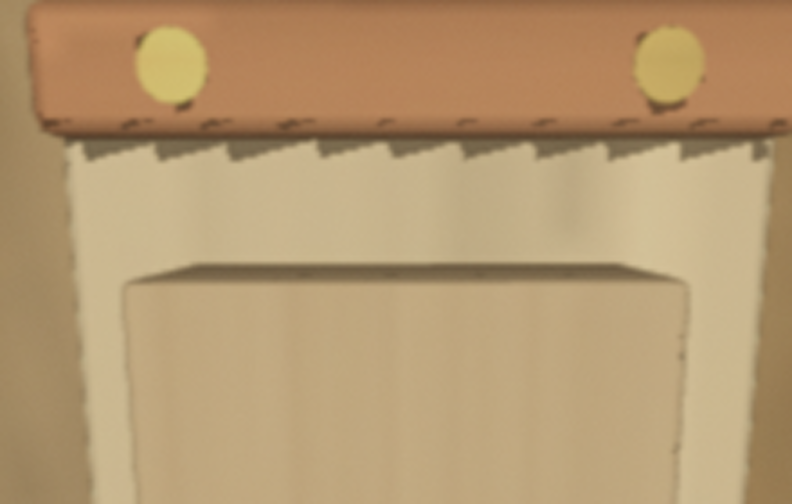

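```bash
python3 - <<'E'
from h import *
from bench import bot
c=pickle.load(open('w6.pkl','rb'));s=bot.get_state();T=R(s['tool_rot'])
f=lambda u,v,z:(T.T@(ray(c,((u+.5)/3.6-.5+200,(v+.5)/3.6-.5+20),z)-s['position'])).round(4)
print('bed/cleat base',f(419,138,.012),'cleat top inner',f(419,128,.024),'block bottom end',f(409,265,.012),'block top end',f(407,284,.050))
E
```

```text
bed/cleat base [-0.0229 -0.0006 -0.0914] cleat top inner [-0.0349 -0.0007 -0.0918] block bottom end [-0.0229 -0.0017 -0.0779] block top end [-0.0609 -0.002  -0.0777]
```

{"api": "apply_moves", "payload": {
  "series": [
    [[0,-0.002,0.0014,-0.0012,0],[0,-0.002,0.0014,-0.0012,0],[0,0.0,0.0014,-0.0012,0],[0,0.0,0.0014,-0.0012,0],[0,0.0005,0.0014,-0.0012,0],[0,0.0005,0.0014,-0.0012,0]]
  ]
}}

```text
time_s: 12.2
position: [0.6075, 0.2113, -0.011]
tool_rot: [0.437, 0.556, 0.437, -0.556]
ft_force: [-1.1, -0.4, 5.5]
finger_gap: 0.0498
```

```bash
python3 - <<'E'
from h import *
from bench import bot
F=pickle.load(open('f.pkl','rb'))
x,y,a=F['cr'][0];s=bot.get_state();move(s,np.array([x,y,.020-TO]),a)
c=bot.camera('wrist');cv2.imwrite('pics/w7.png',crop(c,200,20,220,140,3.6))
E
```

```text
pos [ 0.6075  0.2113 -0.011 ] yaw -13.7 tilt -1.0 shift [ 0.     -0.0004  0.002 ] spin 0.0001 gap 0.0498 f [-1.1 -0.4  5.5] t 12.2
```

View pics/w7.png

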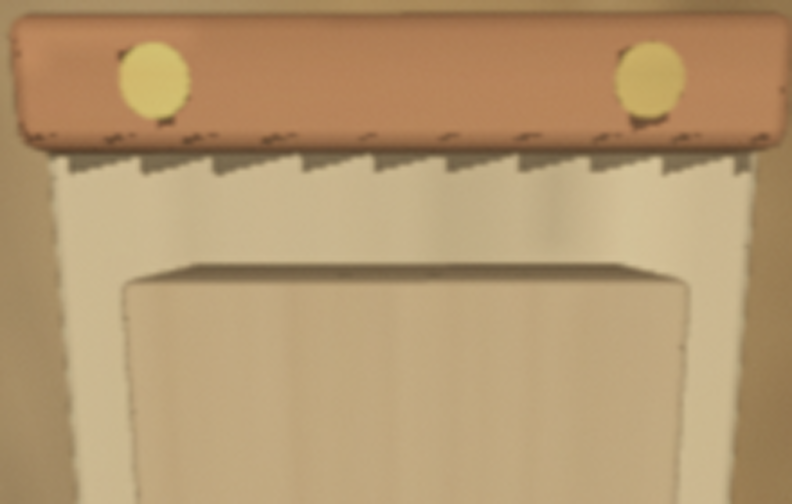

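{"api": "apply_moves", "payload": {
  "series": [
    [[1,0,0,0,0],[1,0,0,0,0],[1,0,0,0,0],[1,0,0,0,0],[1,-0.02,0,0,0],[1,-0.06,0,0,0],[1,-0.12,0,0,0],[1,-0.16,0,0,0],[1,-0.18,0,0,0],[1,-0.18,0,0,0]]
  ]
}}

```text
time_s: 13.5
position: [0.6086, 0.2117, 0.1714]
tool_rot: [0.437, 0.558, 0.436, -0.554]
ft_force: [0.2, 0.3, 0.1]
finger_gap: 0.0882
```

```bash
python3 - <<'E'
from h import *
from bench import bot
F=pickle.load(open('f.pkl','rb'))
s=bot.get_state();move(s,np.array([.401,.331,.17]),np.radians(-70))
c=bot.camera('wrist');cv2.imwrite('pics/w8.png',c['img'][:,:,::-1]);pickle.dump(c,open('w8.pkl','wb'))
c=bot.camera('side');cv2.imwrite('pics/s8.png',crop(c,280,110,140,90,5));pickle.dump(c,open('s8.pkl','wb'))
E
```

```text
pos [0.6086 0.2117 0.1714] yaw -13.71 tilt -0.99999 shift [ 0.0006 -0.23   -0.0667] spin 0.9825 gap 0.0882 f [0.2 0.3 0.1] t 13.5
```

View pics/w8.png

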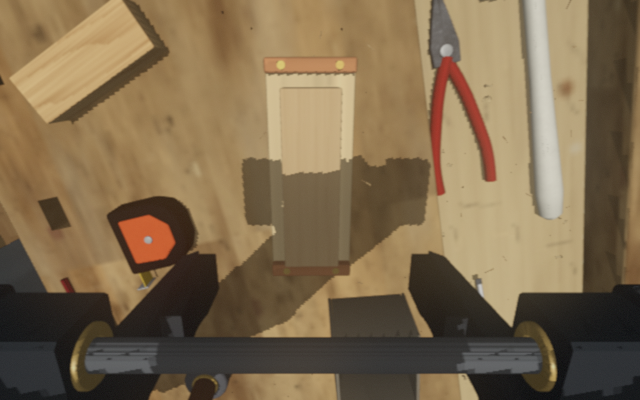

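View pics/s8.png

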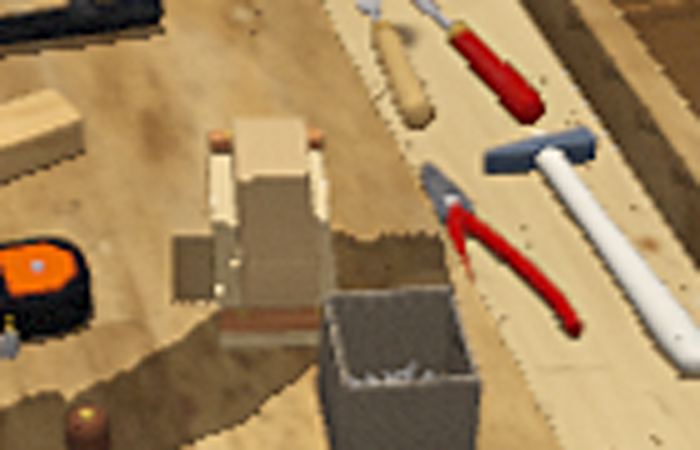

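```bash
python3 - <<'E'
from h import *
c=pickle.load(open('w8.pkl','rb'))
cv2.imwrite('pics/z8a.png',crop(c,0,0,170,130,4.6)); cv2.imwrite('pics/z8b.png',crop(c,255,70,110,215,2.7))
E
```

```text
(no output)
```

View pics/z8a.png

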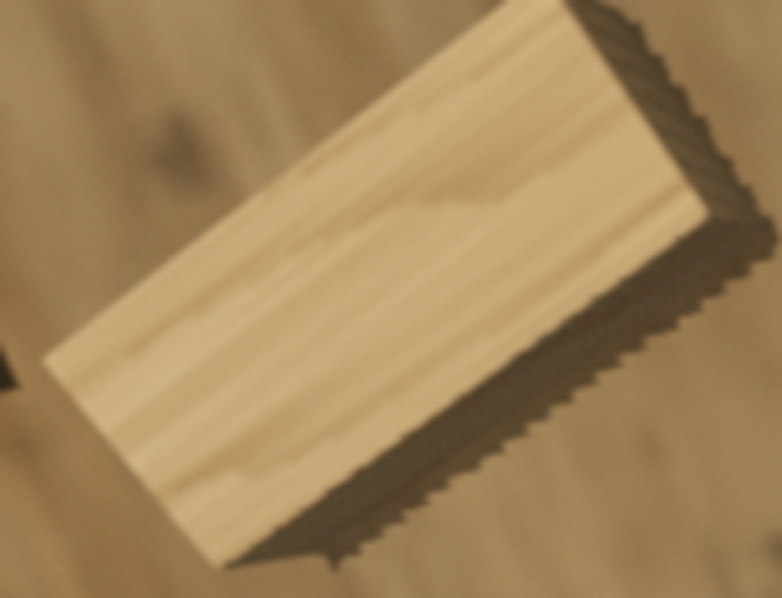

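View pics/z8b.png

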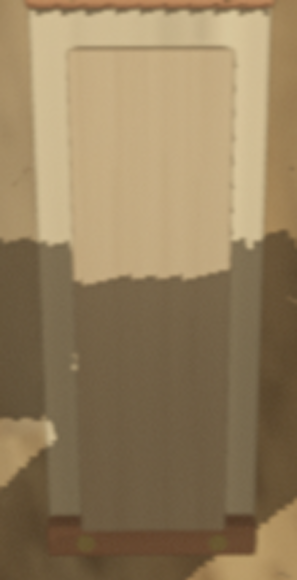

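```bash
python3 - <<'E'
from h import *
from bench import bot
c=pickle.load(open('w8.pkl','rb'));F=pickle.load(open('f.pkl','rb'))
m=fit(c,[(3,44,360),(0,218,568),(1,710,212),(2,548,-33.5)],(0,0),4.6,.12,.045,0,.03,F['mid'][0]);print('mid',m,F['mid'][0])
l=fit(c,[(1,82,530),(0,69,48),(3,235,48),(2,225,530)],(255,70),2.7,.16,.05,.012,.05,(.607,.21,np.radians(-103.7)));print('long',l,np.degrees(l[0][2]))
x,y,a=m[0];x+=.0016*.97;y-=.0004
F['mid']=(np.array([x,y,a]),F['mid'][1]);pickle.dump(F,open('f.pkl','wb'))
s=bot.get_state();move(s,np.array([x,y,.007-TO]),a-np.pi/2)
E
```

```text
mid (array([0.44445889, 0.35189011, 0.31140296]), np.float64(1.2730391957715028)) [0.44821805 0.34780005 0.34934749]
long (array([ 0.60550252,  0.21011284, -1.8083998 ]), np.float64(0.8197015543956923)) -103.61367621514289
pos [0.6068 0.211  0.1684] yaw -13.69 tilt -1.0 shift [ 0.1924 -0.1894 -0.0985] spin 1.0204 gap 0.0883 f [-0.3  0.8  0.5] t 13.6
```

{"api": "apply_moves", "payload": {
  "series": [
    [[1,0,-0.06,-0.02,0.18],[1,0,-0.12,-0.04,0.36],[1,0,-0.18,-0.06,0.54],[1,0,-0.225,-0.066,0.72],[1,0,-0.225,-0.066,0.9],[1,0,-0.225,-0.066,1.01],[1,0,-0.225,-0.066,1.01],[1,0,-0.225,-0.066,1.01]]
  ]
}}

```text
time_s: 14.6
position: [0.4039, 0.3282, 0.1677]
tool_rot: [-0.114, -0.698, -0.114, 0.698]
ft_force: [-0.5, -0.7, -0.0]
finger_gap: 0.0878
```

```bash
python3 - <<'E'
from h import *
from bench import bot
c=bot.camera('wrist');pickle.dump(c,open('w9.pkl','wb'));F=pickle.load(open('f.pkl','rb'))
i=c['img'][:,:,::-1].copy();outline(i,c,box(*F['mid'][0],*F['mid'][1]));cv2.imwrite('pics/w9.png',i)
x,y,a=F['mid'][0];s=bot.get_state();move(s,np.array([x,y,.007-TO]),a-np.pi/2)
E
```

```text
pos [0.4041 0.3282 0.1679] yaw -71.49 tilt -1.0 shift [ 0.1918 -0.0088 -0.0473] spin 0.0116 gap 0.0881 f [-1.  -0.8  0.5] t 14.65
```

View pics/w9.png

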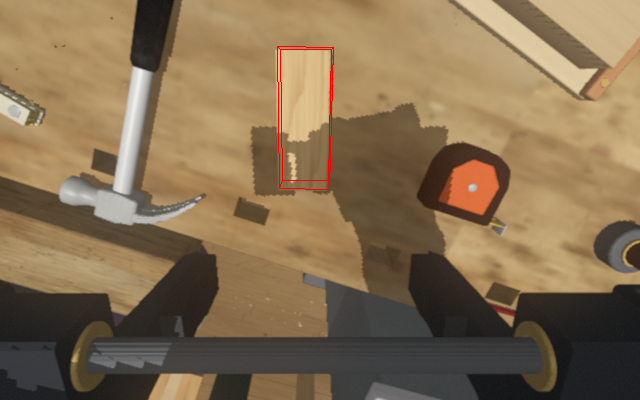

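```bash
python3 - <<'E'
from h import *
c=pickle.load(open('w9.pkl','rb'));F=pickle.load(open('f.pkl','rb'))
a=crop(c,265,35,85,165,3.6);a=np.clip(a*1.8,0,255).astype(np.uint8);b=a.copy();outline(b,c,box(*F['mid'][0],*F['mid'][1]),3.6,(265,35))
cv2.imwrite('pics/z9.png',np.hstack([a,b]))
E
```

```text
(no output)
```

View pics/z9.png

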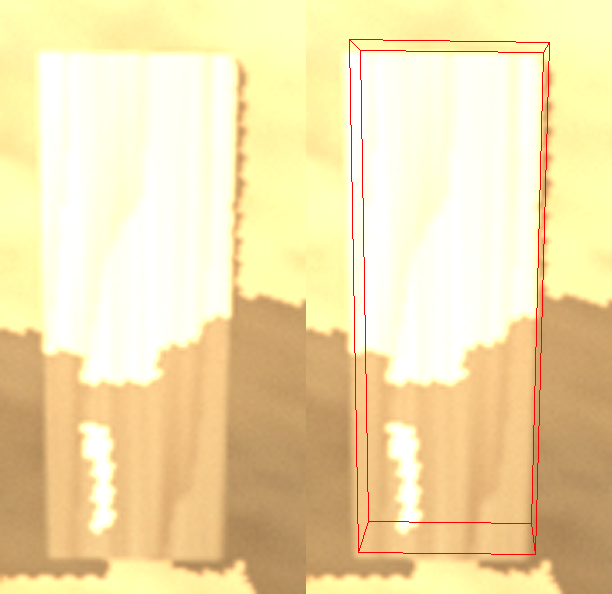

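```bash
python3 - <<'E'
from h import *
from bench import bot
c=pickle.load(open('w9.pkl','rb'));F=pickle.load(open('f.pkl','rb'))
# far = +length ; left in image = left => tool y negative
m=fit(c,[(2,37,53),(1,240,55),(0,225,557),(3,48,558)],(265,35),3.6,.12,.045,0,.03,F['mid'][0]);print(m)
x,y,a=m[0];s=bot.get_state();T=R(s['tool_rot']);p=np.array([x,y,.007-TO])+T[:,1]*.0015
F['mid']=(np.array([p[0],p[1],a]),F['mid'][1]);pickle.dump(F,open('f.pkl','wb'))
move(s,p,a-np.pi/2)
E
```

```text
(array([0.4434467 , 0.35162611, 0.31115869]), np.float64(1.6355619683860425))
pos [0.4041 0.3282 0.1679] yaw -71.49 tilt -1.0 shift [ 0.1919 -0.0083 -0.0449] spin 0.0118 gap 0.0881 f [-1.  -0.8  0.5] t 14.65
```

{"api": "apply_moves", "payload": {
  "series": [
    [[1,0.05,-0.008,-0.045,0.012],[1,0.1,-0.008,-0.045,0.012],[1,0.14,-0.008,-0.045,0.012],[1,0.17,-0.008,-0.045,0.012],[1,0.185,-0.008,-0.045,0.012],[1,0.193,-0.008,-0.045,0.012],[1,0.193,-0.008,-0.045,0.012],[0,0.193,-0.008,-0.045,0.012],[0,0.193,-0.008,-0.045,0.012],[0,0.193,-0.008,-0.045,0.012],[0,0.193,-0.008,-0.045,0.012],[0,0.193,-0.008,-0.045,0.012]]
  ]
}}

```text
time_s: 16.15
position: [0.4444, 0.3505, -0.0246]
tool_rot: [0.109, 0.699, 0.109, -0.699]
ft_force: [0.4, -0.4, 1.1]
finger_gap: 0.045
```

```bash
python3 - <<'E'
from h import *
from bench import bot
s=bot.get_state();x,y,a=pickle.load(open('f.pkl','rb'))['mid'][0]
move(s,np.array([x,y,.006-TO]),a-np.pi/2)
move(s,np.array([.6072,.2094,.1]),np.radians(-13.7))
E
```

```text
pos [ 0.4444  0.3505 -0.0246] yaw -72.25 tilt -1.0 shift [0.0004 0.0001 0.0005] spin -0.0013 gap 0.045 f [ 0.4 -0.4  1.1] t 16.15
pos [ 0.4444  0.3505 -0.0246] yaw -72.25 tilt -1.0 shift [-0.1246  0.184  -0.1121] spin -1.0218 gap 0.045 f [ 0.4 -0.4  1.1] t 16.15
```

{"api": "apply_moves", "payload": {
  "series": [
    [[0,-0.04,0,0,0],[0,-0.1,0,0,0],[0,-0.125,0.03,-0.02,-0.17],[0,-0.125,0.07,-0.045,-0.34],[0,-0.125,0.12,-0.07,-0.51],[0,-0.125,0.16,-0.1,-0.68],[0,-0.125,0.184,-0.112,-0.85],[0,-0.125,0.184,-0.112,-1.022],[0,-0.11,0.184,-0.112,-1.022],[0,-0.09,0.184,-0.112,-1.022],[0,-0.075,0.184,-0.112,-1.022],[0,-0.075,0.184,-0.112,-1.022]]
  ]
}}

```text
time_s: 17.65
position: [0.6054, 0.2092, 0.0482]
tool_rot: [-0.437, -0.555, -0.437, 0.557]
ft_force: [-0.7, -0.3, -0.3]
finger_gap: 0.0445
```

{"api": "apply_moves", "payload": {
  "series": [
    [[0,0,0,0,0],[0,0,0,0,0]]
  ]
}}

```text
time_s: 17.9
position: [0.6077, 0.2096, 0.051]
tool_rot: [0.437, 0.557, 0.437, -0.556]
ft_force: [0.3, 0.3, -1.2]
finger_gap: 0.0446
```

```bash
python3 - <<'E'
from h import *
from bench import bot
c=bot.camera('wrist');pickle.dump(c,open('w10.pkl','wb'));cv2.imwrite('pics/w10.png',crop(c,190,0,260,200,3))
s=bot.get_state();move(s,np.array([.6072,.2094,.0254]),np.radians(-13.7))
E
```

```text
pos [0.6077 0.2096 0.051 ] yaw -13.7 tilt -1.0 shift [ 0.0256 -0.0005  0.0003] spin 0.0 gap 0.0445 f [ 0.6 -0.6 -1.1] t 17.95
```

View pics/w10.png

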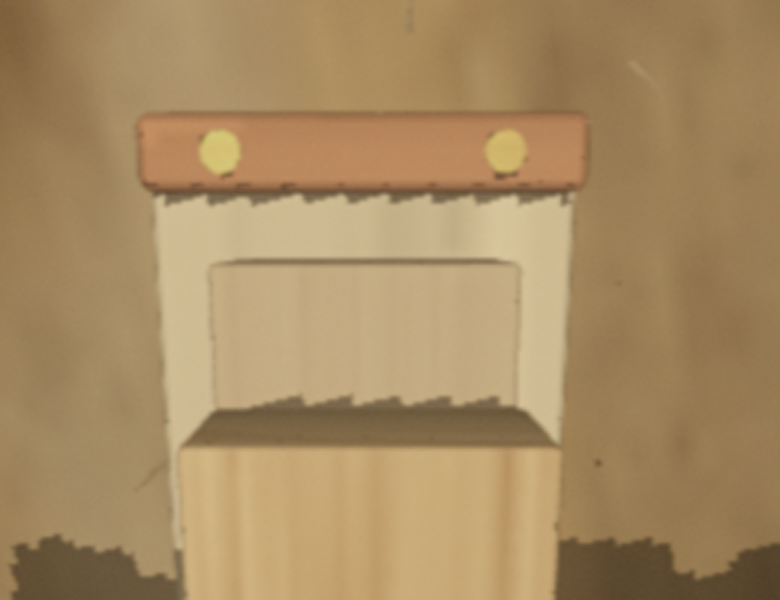

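```bash
cat >>h.py <<'E'
def tf(c,s,u,v,z,sc,o):
    return (R(s['tool_rot']).T@(ray(c,((u+.5)/sc-.5+o[0],(v+.5)/sc-.5+o[1]),z)-s['position'])).round(4)[1:]
E
python3 - <<'E'
from h import *
from bench import bot
c=pickle.load(open('w10.pkl','rb'));s=bot.get_state();zb=s['position'][2]+TO-.0064;k=(3,(190,0))
g=lambda u,v,z:tf(c,s,u,v,z,*k)
print('long',g(211,265,.05),g(520,265,.05),'mid top',g(181,446,zb+.03),g(560,446,zb+.03),'bot',g(213,408,zb),g(525,408,zb),zb)
E
```

```text
long [-0.0269 -0.0794] [ 0.0219 -0.0795] mid top [-0.0234 -0.0609] [ 0.02   -0.0609] bot [-0.0239 -0.0608] [ 0.0201 -0.0608] 0.07564498227078655
```

{"api": "apply_moves", "payload": {
  "series": [
    [[0,0.01,-0.0007,0.0014,0],[0,0.018,-0.0007,0.0014,0],[0,0.022,-0.0007,0.0014,0],[0,0.024,-0.0007,0.0014,0],[0,0.024,-0.0007,0.0014,0]]
  ]
}}

```text
time_s: 18.58
position: [0.6061, 0.2082, 0.0262]
tool_rot: [-0.437, -0.556, -0.437, 0.556]
ft_force: [0.2, 0.1, -2.1]
finger_gap: 0.0446
```

```bash
python3 - <<'E'
from h import *
from bench import bot
c=bot.camera('wrist');pickle.dump(c,open('w11.pkl','wb'));cv2.imwrite('pics/w11.png',crop(c,190,0,260,200,3))
s=bot.get_state();move(s,np.array([.6072,.2080,.0254]),np.radians(-13.7))
E
```

```text
pos [0.6062 0.2082 0.0264] yaw -13.69 tilt -1.0 shift [ 0.001  0.001 -0.   ] spin 0.0002 gap 0.0447 f [ 0.3 -0.3 -0.6] t 18.62
```

View pics/w11.png

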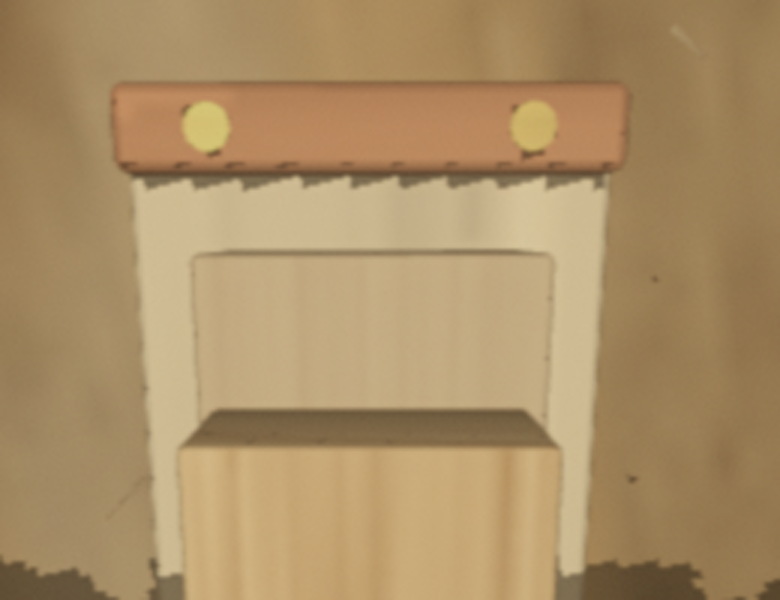

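```bash
python3 - <<'E'
from h import *
from bench import bot
c=pickle.load(open('w11.pkl','rb'));s=bot.get_state();zb=s['position'][2]+TO-.0064;k=(3,(190,0))
g=lambda u,v,z:tf(c,s,u,v,z,*k)
print('long',g(193,255,.05),g(554,255,.05),'mid top',g(180,446,zb+.03),g(560,446,zb+.03),'bot',g(213,410,zb),g(527,410,zb),zb)
E
```

```text
long [-0.0259 -0.0812] [ 0.023  -0.0812] mid top [-0.0236 -0.0609] [ 0.0198 -0.0609] bot [-0.024  -0.0604] [ 0.0202 -0.0604] 0.05099774692915863
```

Within 0.6 mm: lower by 1 mm, release, and back off.

{"api": "apply_moves", "payload": {
  "series": [
    [[0,0.001,0.0004,0,0],[0,0.0013,0.0004,0,0],[1,0.0013,0.0004,0,0],[1,0.0013,0.0004,0,0],[1,0.0013,0.0004,0,0],[1,0.0013,0.0004,0,0],[1,-0.03,0,0,0],[1,-0.09,0,0,0],[1,-0.14,0,0,0],[1,-0.15,0,0,0],[1,-0.15,0,0,0]]
  ]
}}

```text
time_s: 20.0
position: [0.6061, 0.2081, 0.1765]
tool_rot: [0.437, 0.556, 0.437, -0.556]
ft_force: [-0.3, 0.3, -1.4]
finger_gap: 0.088
```

```bash
python3 - <<'E'
from h import *
from bench import bot
c=bot.camera('wrist');pickle.dump(c,open('w12.pkl','wb'));cv2.imwrite('pics/w12.png',c['img'][:,:,::-1])
F=pickle.load(open('f.pkl','rb'));print(F['short'])
# look pose for short: length yaw -5.5; 
s=bot.get_state();move(s,np.array([.45,-.23,.16]),np.radians(-13.7));move(s,np.array([.46,-.25,.16]),np.radians(84.5));print(s['q'])
E
```

```text
(array([ 0.4411883 , -0.17789062, -0.09630709]), (0.07, 0.05, 0, 0.044))
pos [0.6052 0.2078 0.1752] yaw -13.69 tilt -1.0 shift [ 0.0159 -0.0472  0.462 ] spin 0.0002 gap 0.0884 f [ 0.4 -0.1 -0.4] t 20.05
pos [0.6052 0.2078 0.1752] yaw -13.69 tilt -1.0 shift [ 0.0159 -0.0328  0.4791] spin -1.7137 gap 0.0884 f [ 0.4 -0.1 -0.4] t 20.05
[-0.34182627  0.74327111 -0.11274922  1.54992963  0.10094516  0.85615812
 -0.73032452]
```

View pics/w12.png

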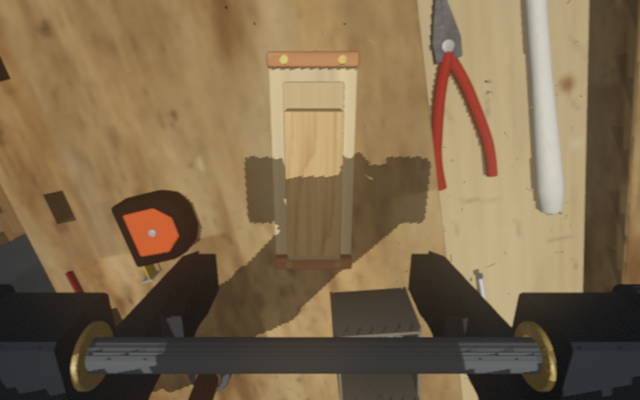

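{"api": "apply_moves", "payload": {
  "series": [
    [[1,0.0,-0.002,0.03,-0.18],[1,0.0,-0.004,0.08,-0.36],[1,0.01,-0.008,0.13,-0.54],[1,0.015,-0.01,0.18,-0.72],[1,0.015,-0.012,0.23,-0.9],[1,0.015,-0.014,0.28,-1.08],[1,0.015,-0.016,0.33,-1.26],[1,0.015,-0.018,0.37,-1.44],[1,0.015,-0.019,0.4,-1.6],[1,0.015,-0.019,0.409,-1.714],[1,0.015,-0.019,0.409,-1.714],[1,0.015,-0.019,0.409,-1.714]]
  ]
}}

```text
time_s: 21.55
position: [0.4905, -0.1836, 0.1605]
tool_rot: [0.706, 0.035, 0.707, -0.034]
ft_force: [0.7, 0.7, -0.2]
finger_gap: 0.0878
```

```bash
python3 - <<'E'
from h import *
from bench import bot
c=bot.camera('wrist');pickle.dump(c,open('w13.pkl','wb'));F=pickle.load(open('f.pkl','rb'))
i=c['img'][:,:,::-1].copy();outline(i,c,box(*F['short'][0],*F['short'][1]));cv2.imwrite('pics/w13.png',i)
uv=proj(c,[[.441,-.178,.044]])[0].astype(int);print(uv);x0,y0=max(0,uv[0]-65),max(0,uv[1]-55)
cv2.imwrite('pics/z13.png',crop(c,x0,y0,130,110,5));print(x0,y0)
s=bot.get_state();x,y,a=F['short'][0];move(s,np.array([x,y,.012-TO]),a+np.pi/2)
E
```

```text
[313 125]
248 70
pos [ 0.4908 -0.1835  0.1608] yaw 84.52 tilt -1.0 shift [ 0.1798  0.0007 -0.0497] spin 0.0007 gap 0.0879 f [ 0.8 -0.2 -0.1] t 21.6
```

View pics/w13.png

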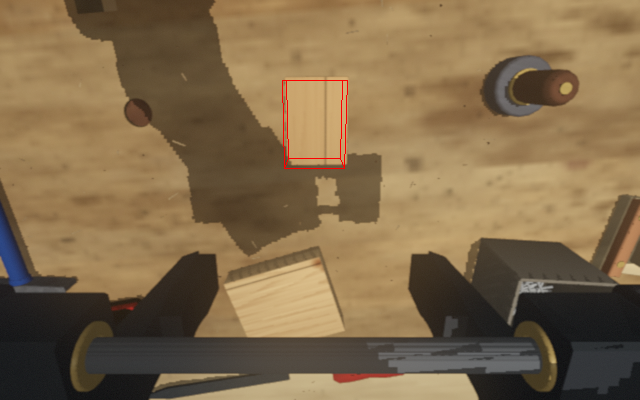

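View pics/z13.png

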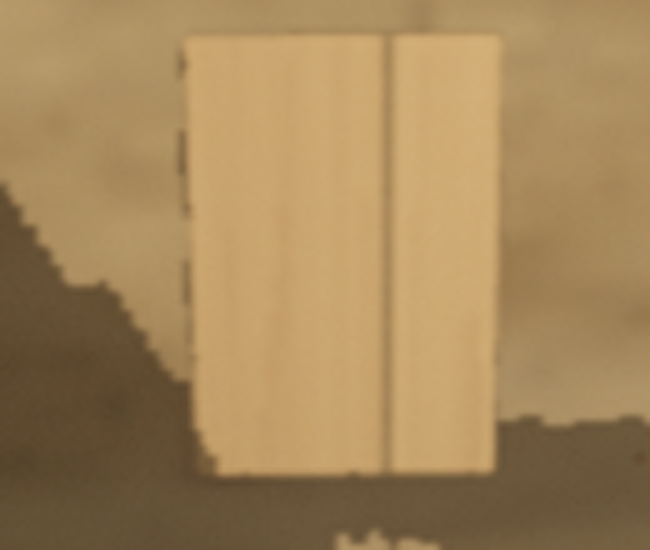

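```bash
python3 - <<'E'
from h import *
from bench import bot
c=pickle.load(open('w13.pkl','rb'));F=pickle.load(open('f.pkl','rb'))
m=fit(c,[(3,502,36),(0,188,36),(2,494,472),(1,197,472)],(248,70),5,.07,.05,0,.044,F['short'][0]);print(m)
x,y,a=m[0];s=bot.get_state();T=R(s['tool_rot']);p=np.array([x,y,.012-TO])+T[:,1]*.0015
F['short']=(np.array([p[0],p[1],a]),F['short'][1]);pickle.dump(F,open('f.pkl','wb'))
move(s,p,a+np.pi/2)
cv2.imwrite('pics/z13b.png',crop(c,465,40,130,90,6))
E
```

```text
(array([ 0.43878979, -0.1753715 , -0.09315038]), np.float64(1.058887746707228))
pos [ 0.4908 -0.1835  0.1608] yaw 84.52 tilt -1.0 shift [ 0.1798  0.0044 -0.0524] spin -0.0024 gap 0.0879 f [ 0.8 -0.2 -0.1] t 21.6
```

View pics/z13b.png

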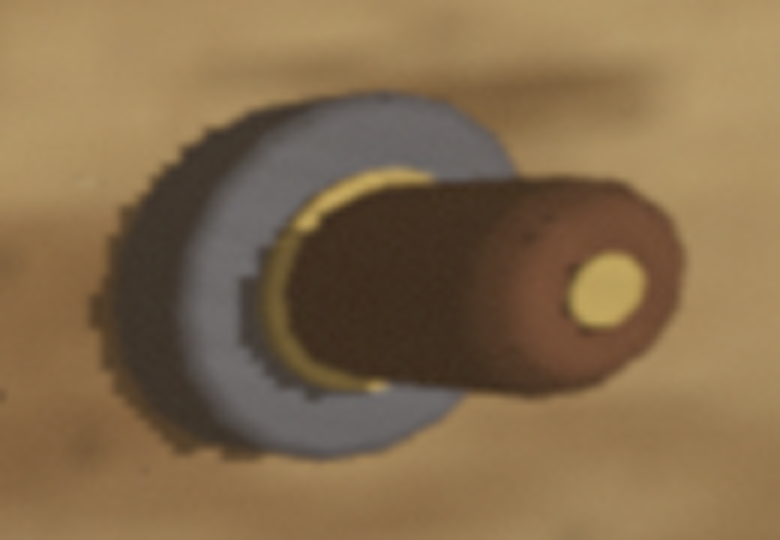

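{"api": "apply_moves", "payload": {
  "series": [
    [[1,0.04,0.004,-0.05,0],[1,0.09,0.004,-0.0525,0],[1,0.13,0.004,-0.0525,0],[1,0.16,0.004,-0.0525,0],[1,0.175,0.004,-0.0525,0],[1,0.18,0.004,-0.0525,0],[1,0.18,0.004,-0.0525,0],[0,0.18,0.004,-0.0525,0],[0,0.18,0.004,-0.0525,0],[0,0.18,0.004,-0.0525,0],[0,0.18,0.004,-0.0525,0],[0,0.18,0.004,-0.0525,0]]
  ]
}}

```text
time_s: 23.1
position: [0.439, -0.1759, -0.0185]
tool_rot: [0.706, 0.034, 0.706, -0.034]
ft_force: [-0.8, 0.4, 3.4]
finger_gap: 0.0501
```

```bash
python3 - <<'E'
from h import *
from bench import bot
F=pickle.load(open('f.pkl','rb'));c=pickle.load(open('w13.pkl','rb'))
s=bot.get_state();x,y,a=F['short'][0];move(s,np.array([x,y,.012-TO]),a+np.pi/2)
move(s,np.array([.6065,.2088,.14]),np.radians(-13.7))
for u,v,z in((607,290,.074),(355,275,.024)): print(ray(c,((u+.5)/6-.5+465,(v+.5)/6-.5+40),z))
E
```

```text
pos [ 0.439  -0.1759 -0.0185] yaw 84.5 tilt -1.0 shift [ 0.0005  0.002  -0.0003] spin -0.0029 gap 0.0501 f [-0.8  0.4  3.4] t 23.1
pos [ 0.439  -0.1759 -0.0185] yaw 84.5 tilt -1.0 shift [-0.1585  0.3989  0.1299] spin 1.7139 gap 0.0501 f [-0.8  0.4  3.4] t 23.1
[0.42860117 0.00069597 0.074     ]
[ 0.427601   -0.00102743  0.024     ]
```

{"api": "apply_moves", "payload": {
  "series": [
    [[0,-0.05,0,0,0],[0,-0.11,0,0,0],[0,-0.15,0.04,0.013,0.17],[0,-0.15,0.09,0.03,0.34],[0,-0.15,0.14,0.05,0.52],[0,-0.15,0.19,0.065,0.7],[0,-0.15,0.24,0.08,0.88],[0,-0.15,0.29,0.095,1.06],[0,-0.15,0.34,0.11,1.24],[0,-0.15,0.38,0.125,1.42],[0,-0.15,0.399,0.13,1.6],[0,-0.15,0.399,0.13,1.714]]
  ]
}}

```text
time_s: 24.6
position: [0.6059, 0.212, 0.1307]
tool_rot: [0.436, 0.556, 0.437, -0.556]
ft_force: [-0.3, -0.8, -0.8]
finger_gap: 0.0498
```

{"api": "apply_moves", "payload": {
  "series": [
    [[0,0.02,0,0,0],[0,0.045,0,0,0],[0,0.045,0,0,0],[0,0.045,0,0,0]]
  ]
}}

```text
time_s: 25.1
position: [0.6068, 0.2091, 0.0868]
tool_rot: [0.437, 0.556, 0.437, -0.556]
ft_force: [0.7, -0.5, -0.7]
finger_gap: 0.0499
```

```bash
python3 - <<'E'
from h import *
from bench import bot
c=bot.camera('wrist');pickle.dump(c,open('w14.pkl','wb'));cv2.imwrite('pics/w14.png',crop(c,190,0,260,200,3))
s=bot.get_state();move(s,np.array([.6065,.2088,.0615]),np.radians(-13.7))
E
```

```text
pos [0.6071 0.2092 0.0872] yaw -13.7 tilt -1.0 shift [ 0.0257 -0.0005  0.0006] spin 0.0 gap 0.0496 f [-0.2 -0.5 -1.7] t 25.15
```

View pics/w14.png

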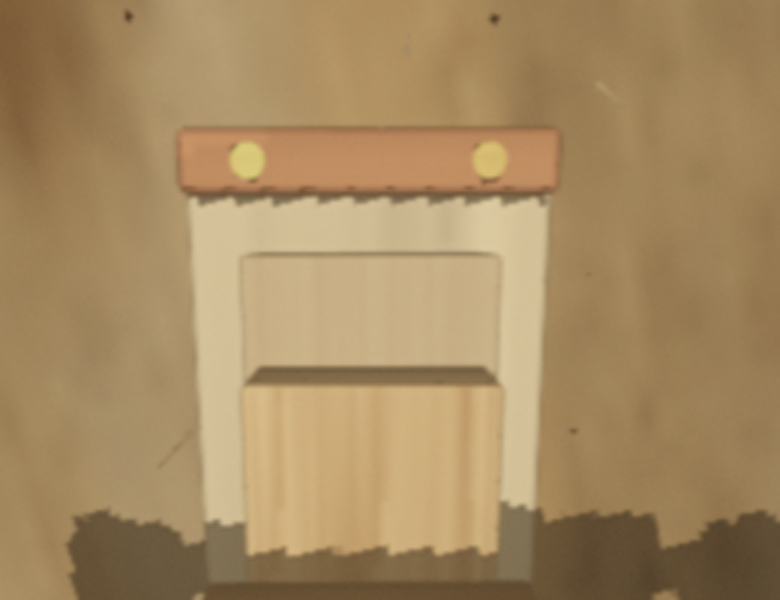

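```bash
python3 - <<'E'
from h import *
c=pickle.load(open('w14.pkl','rb'));cv2.imwrite('pics/z14.png',np.clip(crop(c,230,110,170,140,4.5)*1.6,0,255))
E
```

```text
[ WARN:0@0.438] global loadsave.cpp:1063 imwrite_ Unsupported depth image for selected encoder is fallbacked to CV_8U.
```

View pics/z14.png

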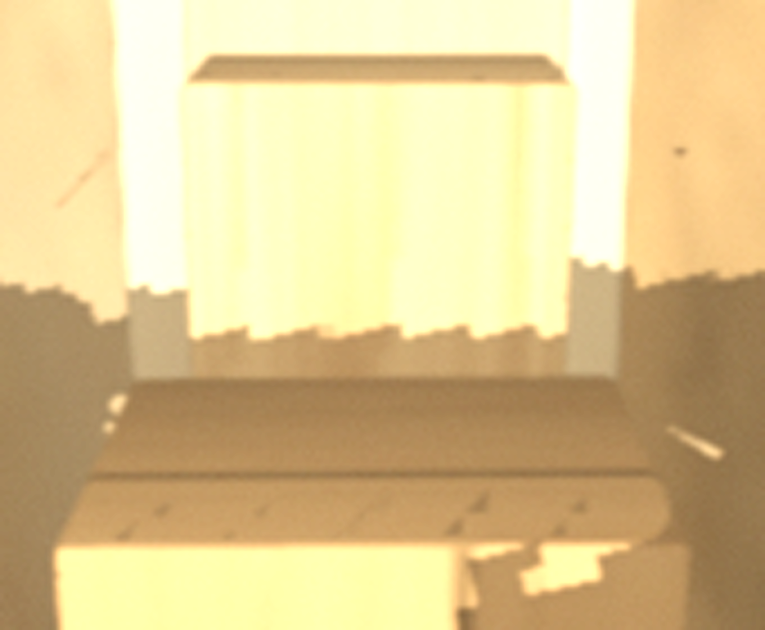

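```bash
cat > m14.py <<'E'
from h import *
from bench import bot
import sys
def rep(w,k,mid,bot_,top=None):
    c=pickle.load(open(w,'rb'));s=bot.get_state();zb=s['position'][2]+TO-.0125
    g=lambda u,v,z:tf(c,s,u,v,z,*k)
    m=[g(u,mid[0],.080) for u in mid[1:]];b=[g(u,bot_[0],zb) for u in bot_[1:]]
    print('mid',*m,'short bot',*b,'zb',round(zb,4));
    if top: print('top',*[g(u,top[0],zb+.044) for u in top[1:]])
    M,B=np.mean(m,0),np.mean(b,0);print('need shift y %.4f z %.4f'%(M[0]-B[0],(M[1]+.025)-B[1]))
E
python3 - <<'E'
from m14 import *
rep('w14.pkl',(4.5,(230,110)),(82,189,570),(378,136,613),(546,56,688))
E
```

```text
mid [-0.0231 -0.0598] [ 0.0198 -0.0598] short bot [-0.0267 -0.0331] [ 0.0223 -0.0331] zb 0.1057
top [-0.0266 -0.0335] [ 0.022  -0.0335]
need shift y 0.0006 z -0.0017
```

{"api": "apply_moves", "payload": {
  "series": [
    [[0,0.01,0.0005,-0.0017,0],[0,0.018,0.0005,-0.0017,0],[0,0.022,0.0005,-0.0017,0],[0,0.024,0.0005,-0.0017,0],[0,0.024,0.0005,-0.0017,0]]
  ]
}}

```text
time_s: 25.78
position: [0.6074, 0.2105, 0.0622]
tool_rot: [-0.437, -0.556, -0.437, 0.556]
ft_force: [-0.4, -0.9, -1.0]
finger_gap: 0.0499
```

```bash
python3 - <<'E'
from h import *
from bench import bot
c=bot.camera('wrist');pickle.dump(c,open('w15.pkl','wb'));cv2.imwrite('pics/z15.png',np.clip(crop(c,230,110,170,140,4.5)*1.6,0,255).astype(np.uint8))
s=bot.get_state();move(s,np.array([.6065,.2088,.0615]),np.radians(-13.7))
E
```

```text
pos [0.6075 0.2105 0.0624] yaw -13.69 tilt -1.0 shift [ 0.0009 -0.0006  0.0019] spin 0.0001 gap 0.0497 f [-0.1  0.  -0. ] t 25.82
```

View pics/z15.png

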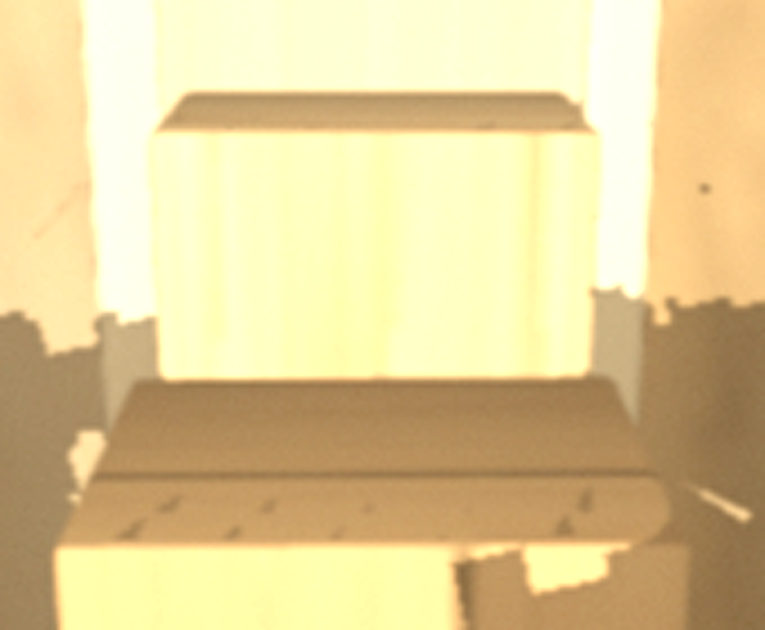

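```bash
python3 - <<'E'
from m14 import *
rep('w15.pkl',(4.5,(230,110)),(131,152,597),(379,136,613),(546,56,688))
E
```

```text
mid [-0.0239 -0.0583] [ 0.0199 -0.0583] short bot [-0.0265 -0.033 ] [ 0.0226 -0.033 ] zb 0.0809
top [-0.0265 -0.0335] [ 0.0222 -0.0335]
need shift y -0.0000 z -0.0003
```

{"api": "apply_moves", "payload": {
  "series": [
    [[0,0.001,0,0,0],[0,0.0013,0,0,0],[1,0.0013,0,0,0],[1,0.0013,0,0,0],[1,0.0013,0,0,0],[1,0.0013,0,0,0],[1,-0.02,0,0,0],[1,-0.07,0,0,0],[1,-0.12,0,0,0],[1,-0.12,0,0,0],[1,-0.12,0,0,0]]
  ]
}}

```text
time_s: 27.2
position: [0.6068, 0.2102, 0.1818]
tool_rot: [-0.437, -0.556, -0.437, 0.556]
ft_force: [-0.4, 0.4, 0.1]
finger_gap: 0.088
```

```bash
python3 - <<'E'
from h import *
from bench import bot
c=bot.camera('wrist');pickle.dump(c,open('w16.pkl','wb'));cv2.imwrite('pics/w16.png',c['img'][:,:,::-1])
c=bot.camera('side');cv2.imwrite('pics/s16.png',crop(c,280,90,140,100,5))
s=bot.get_state();move(s,np.array([.4285,-.06,.17]),0)
E
```

```text
pos [0.6062 0.2101 0.1806] yaw -13.68 tilt -0.99999 shift [ 0.0115 -0.1088  0.3044] spin -0.2388 gap 0.0883 f [-0.7 -0.7 -0.6] t 27.3
```

View pics/w16.png

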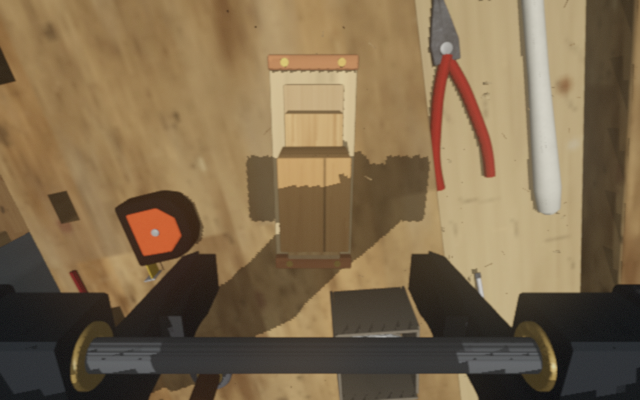

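View pics/s16.png

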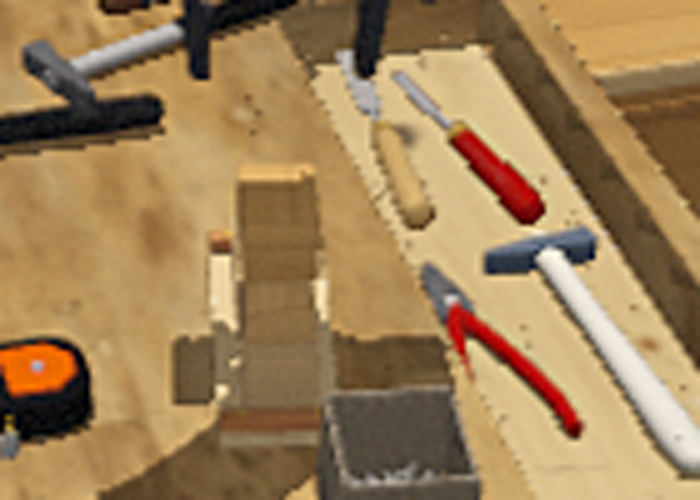

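{"api": "apply_moves", "payload": {
  "series": [
    [[1,0,-0.022,0.055,0],[1,0,-0.044,0.11,0],[1,0,-0.066,0.165,0],[1,0,-0.09,0.22,0],[1,0.01,-0.112,0.275,0],[1,0.01,-0.122,0.297,0],[1,0.01,-0.122,0.297,0],[1,0.01,-0.122,0.297,0]]
  ]
}}

```text
time_s: 28.3
position: [0.4196, -0.048, 0.172]
tool_rot: [0.437, 0.556, 0.437, -0.555]
ft_force: [0.0, 0.4, -0.3]
finger_gap: 0.0883
```

```bash
python3 - <<'E'
from h import *
from bench import bot
c=bot.camera('wrist');pickle.dump(c,open('w17.pkl','wb'));cv2.imwrite('pics/w17.png',c['img'][:,:,::-1])
cv2.imwrite('pics/z17.png',crop(c,240,50,150,130,5))
s=bot.get_state();move(s,np.array([.4285,0,.033-TO]),np.radians(-13.7))
E
```

```text
pos [ 0.4198 -0.0478  0.1721] yaw -13.57 tilt -1.0 shift [ 0.1701 -0.0028 -0.0483] spin 0.0022 gap 0.0883 f [ 0.6 -0.2  0.1] t 28.35
```

View pics/w17.png

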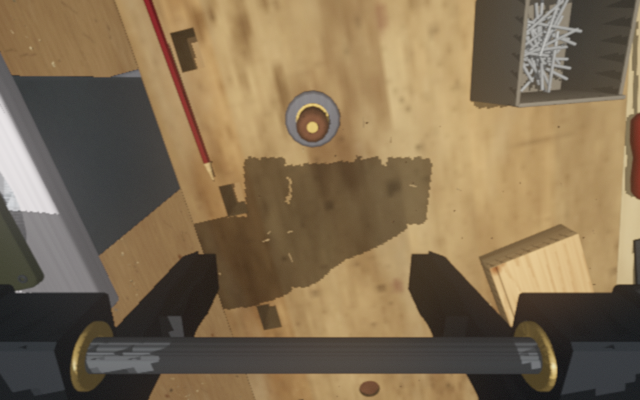

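View pics/z17.png

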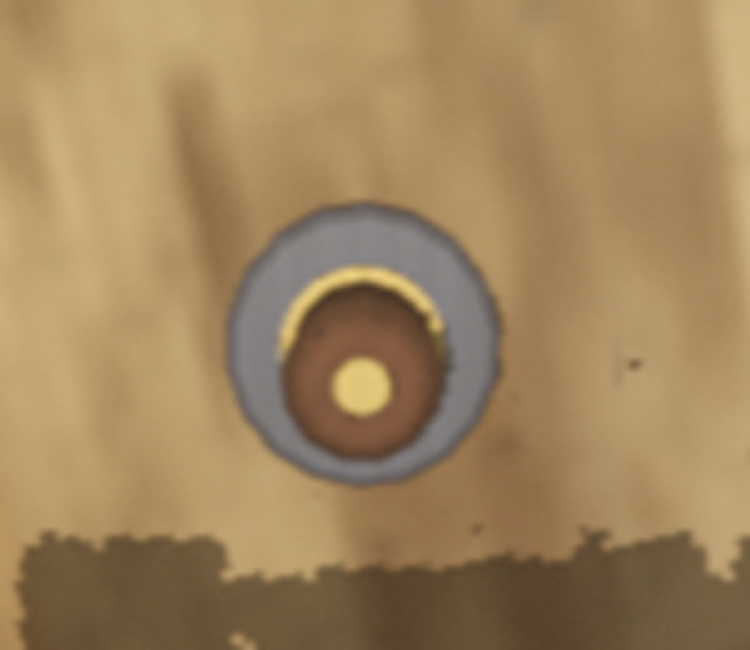

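```bash
python3 - <<'E'
from h import *
from bench import bot
c=pickle.load(open('w17.pkl','rb'));s=bot.get_state();T=R(s['tool_rot'])
P=[ray(c,((u+.5)/5-.5+240,(v+.5)/5-.5+50),z) for u,v,z in((362,387,.074),(364,343,.024))];print(P)
p=np.mean(P,0);p[2]=.033-TO;p+=T[:,1]*.0015;move(s,p,np.radians(-13.7))
E
```

```text
[array([4.28772100e-01, 2.72853818e-04, 7.40000000e-02]), array([0.42938423, 0.00165846, 0.024     ])]
pos [ 0.4198 -0.0478  0.1721] yaw -13.57 tilt -1.0 shift [ 0.1701 -0.001  -0.0494] spin 0.0022 gap 0.0883 f [ 0.6 -0.2  0.1] t 28.35
```

{"api": "apply_moves", "payload": {
  "series": [
    [[1,0.02,-0.001,-0.049,0],[1,0.06,-0.001,-0.049,0],[1,0.1,-0.001,-0.049,0],[1,0.14,-0.001,-0.049,0],[1,0.162,-0.001,-0.049,0],[1,0.17,-0.001,-0.049,0],[1,0.17,-0.001,-0.049,0],[0,0.17,-0.001,-0.049,0],[0,0.17,-0.001,-0.049,0],[0,0.17,-0.001,-0.049,0],[0,0.17,-0.001,-0.049,0],[0,0.17,-0.001,-0.049,0]]
  ]
}}

```text
time_s: 29.85
position: [0.4295, -0.001, 0.0024]
tool_rot: [0.437, 0.556, 0.437, -0.556]
ft_force: [0.2, 0.4, 0.5]
finger_gap: 0.0398
```

{"api": "apply_moves", "payload": {
  "series": [
    [[0,0,0,0,0],[0,0,0,0,0],[0,0,0,0,0]]
  ]
}}

```text
time_s: 30.22
position: [0.4297, -0.0013, 0.0024]
tool_rot: [0.437, 0.556, 0.437, -0.556]
ft_force: [1.2, 0.1, 0.3]
finger_gap: 0.0249
```

```bash
python3 - <<'E'
from h import *
from bench import bot
s=bot.get_state();move(s,np.array([.6068,.2088,.18]),np.radians(-13.7))
c=bot.camera('wrist');cv2.imwrite('pics/w18.png',crop(c,200,150,240,200,3))
E
```

```text
pos [ 0.4297 -0.0013  0.0024] yaw -13.7 tilt -1.0 shift [-0.1774  0.1225 -0.2461] spin -0.0 gap 0.0249 f [1.2 0.1 0.3] t 30.23
```

View pics/w18.png

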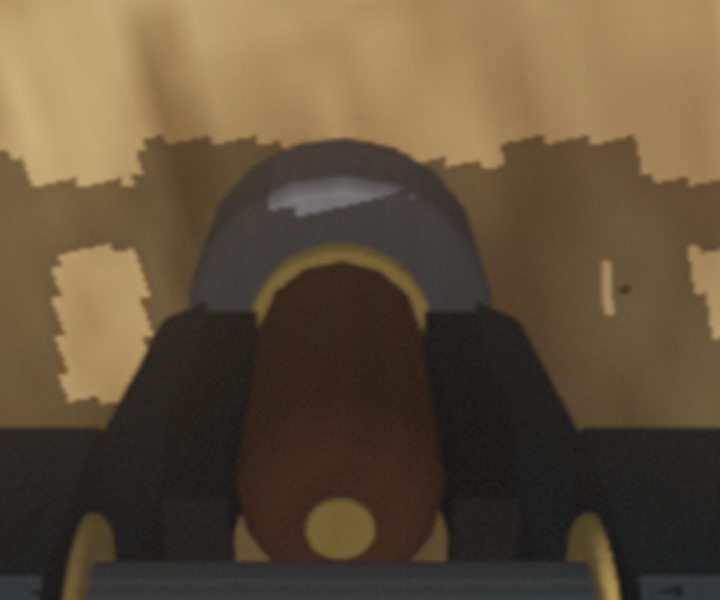

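{"api": "apply_moves", "payload": {
  "series": [
    [[0,-0.03,0,0,0],[0,-0.08,0,0,0],[0,-0.13,0,0,0],[0,-0.177,0.01,-0.02,0],[0,-0.177,0.035,-0.07,0],[0,-0.177,0.06,-0.12,0],[0,-0.177,0.085,-0.17,0],[0,-0.177,0.11,-0.22,0],[0,-0.177,0.12,-0.24,0],[0,-0.177,0.1225,-0.246,0],[0,-0.177,0.1225,-0.246,0],[0,-0.16,0.1225,-0.246,0]]
  ]
}}

```text
time_s: 31.78
position: [0.6067, 0.2075, 0.1626]
tool_rot: [0.437, 0.557, 0.436, -0.556]
ft_force: [0.3, -1.0, -5.6]
finger_gap: 0.0245
```

{"api": "apply_moves", "payload": {
  "series": [
    [[0,0.012,0,0,0],[0,0.022,0,0,0],[0,0.022,0,0,0],[0,0.022,0,0,0]]
  ]
}}

```text
time_s: 32.28
position: [0.6067, 0.209, 0.1406]
tool_rot: [0.437, 0.556, 0.437, -0.556]
ft_force: [-0.4, 0.9, -6.0]
finger_gap: 0.0252
```

```bash
python3 - <<'E'
from h import *
from bench import bot
s=bot.get_state();move(s,np.array([.6070,.2088,.1264]),np.radians(-13.7))
c=bot.camera('wrist');pickle.dump(c,open('w19.pkl','wb'));cv2.imwrite('pics/w19.png',np.clip(crop(c,200,100,240,200,3)*1.4,0,255).astype(np.uint8))
c=bot.camera('side');cv2.imwrite('pics/s19.png',crop(c,280,60,140,100,5))
c=bot.camera('scene');cv2.imwrite('pics/c19.png',crop(c,240,100,120,90,6))
E
```

```text
pos [0.6067 0.209  0.1406] yaw -13.69 tilt -1.0 shift [0.0142 0.0004 0.0001] spin 0.0001 gap 0.0252 f [-0.4  0.9 -6. ] t 32.27
```

View pics/w19.png

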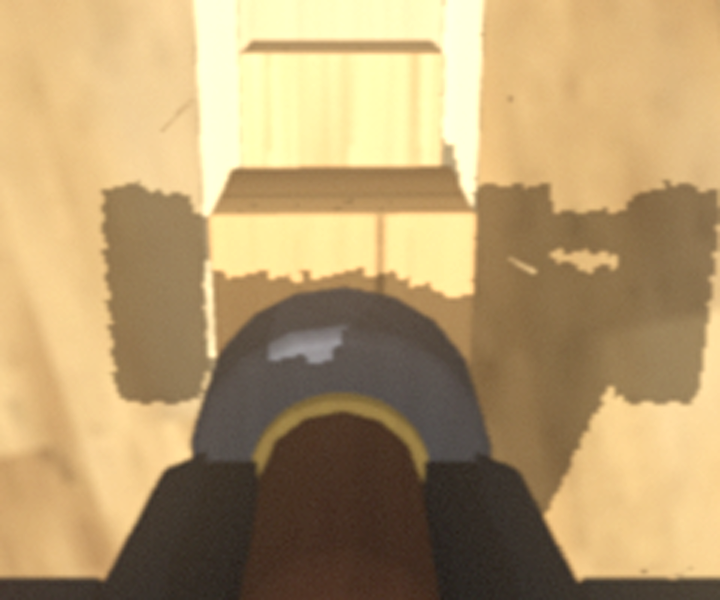

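View pics/s19.png

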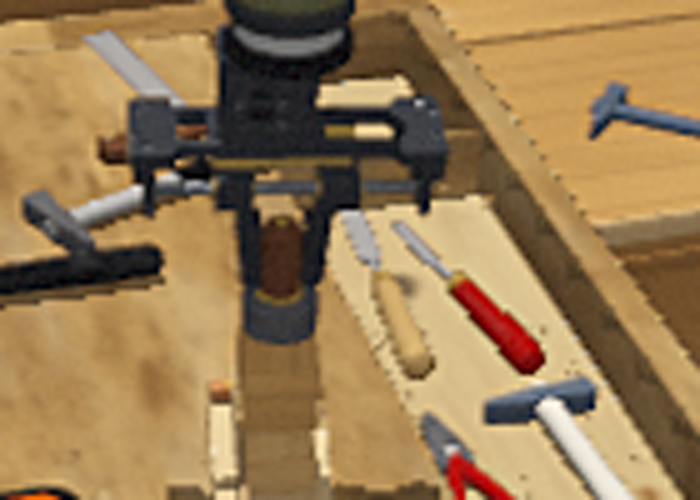

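View pics/c19.png

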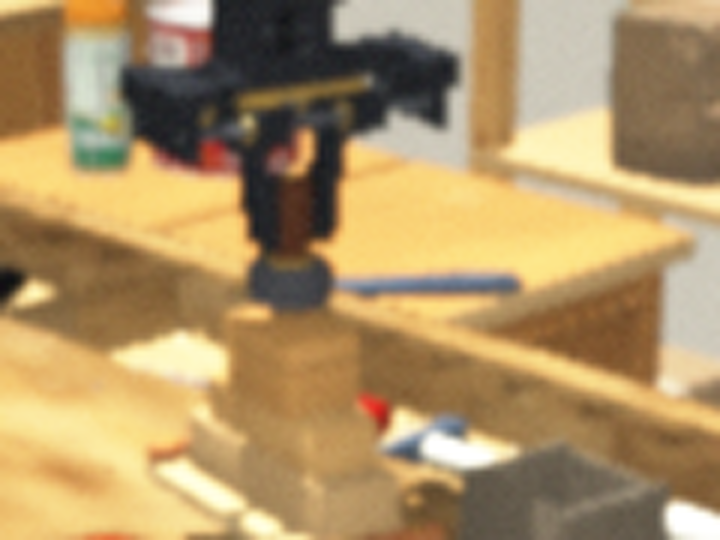

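```bash
python3 - <<'E'
from h import *
from bench import bot
c=pickle.load(open('w19.pkl','rb'));s=bot.get_state();k=(3,(200,100));zb=s['position'][2]+TO-.0334
g=lambda u,v,z:tf(c,s,u,v,z,*k)
a,b=g(207,212,.124),g(475,212,.124);d=g(343,288,zb);e=[g(193,440,zb+.024),g(490,440,zb+.024)]
print(a,b,d,e,'need z',(a[1]+b[1])/2+.035-(d[1]+.025),'y',(a[0]+b[0])/2-(e[0][0]+e[1][0])/2)
E
```

```text
[-0.0264 -0.0354] [ 0.0231 -0.0354] [-0.0013 -0.0254] [array([-0.0252, -0.0078]), array([ 0.022 , -0.0077])] need z 0.0 y -4.99999999999997e-05
```

{"api": "apply_moves", "payload": {
  "series": [
    [[0,0.006,0,0,0],[0,0.011,0,0,0],[0,0.013,0,0,0],[0,0.0135,0,0,0],[0,0.0135,0,0,0]]
  ]
}}

```text
time_s: 33.05
position: [0.6065, 0.2087, 0.1269]
tool_rot: [0.437, 0.556, 0.437, -0.556]
ft_force: [0.2, -0.3, -5.7]
finger_gap: 0.0248
```

{"api": "apply_moves", "payload": {
  "series": [
    [[0,0.0005,0,0,0],[0,0.001,0,0,0],[0,0.001,0,0,0]]
  ]
}}

```text
time_s: 33.42
position: [0.6067, 0.2089, 0.1265]
tool_rot: [0.437, 0.556, 0.437, -0.556]
ft_force: [-2.1, -0.9, 1.1]
finger_gap: 0.0252
```

Contact is made (the weight is off the gripper). Release, partly first, and rise straight up.

{"api": "apply_moves", "payload": {
  "series": [
    [[1,0,0,0,0],[1,0,0,0,0],[1,0,0,0,0],[1,0,0,0,0],[1,0,0,0,0],[1,0,0,0,0],[1,-0.02,0,0,0],[1,-0.05,0,0,0],[1,-0.09,0,0,0],[1,-0.13,0,0,0],[1,-0.13,0,0,0],[1,-0.13,0,0,0]]
  ]
}}

```text
time_s: 34.92
position: [0.6062, 0.2084, 0.2561]
tool_rot: [-0.437, -0.556, -0.437, 0.556]
ft_force: [-0.8, 0.1, -0.5]
finger_gap: 0.0885
```

```bash
python3 - <<'E'
from h import *
from bench import bot
s=bot.get_state();move(s,s['position'],np.radians(-13.7))
c=bot.camera('wrist');cv2.imwrite('pics/w20.png',c['img'][:,:,::-1])
c=bot.camera('side');cv2.imwrite('pics/s20.png',c['img'][:,:,::-1])
c=bot.camera('scene');cv2.imwrite('pics/c20.png',crop(c,240,100,120,90,6))
E
```

```text
pos [0.6062 0.2084 0.2561] yaw -13.69 tilt -1.0 shift [0. 0. 0.] spin 0.0002 gap 0.0885 f [-0.8  0.1 -0.5] t 34.92
```

View pics/w20.png

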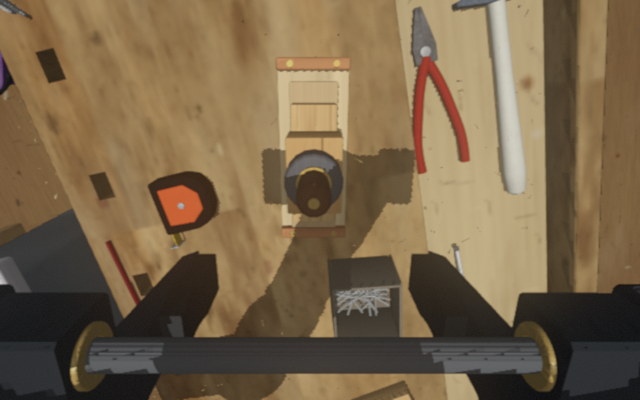

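View pics/s20.png

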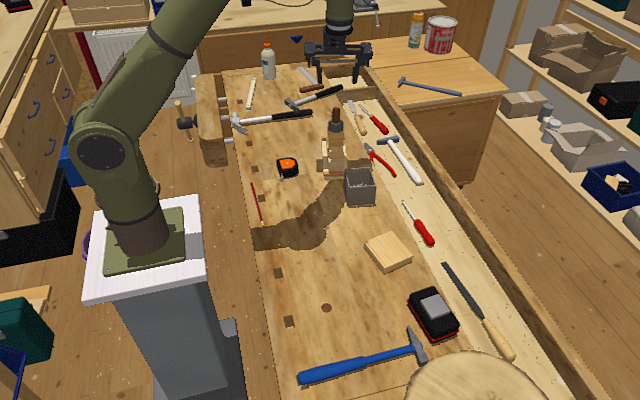

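View pics/c20.png

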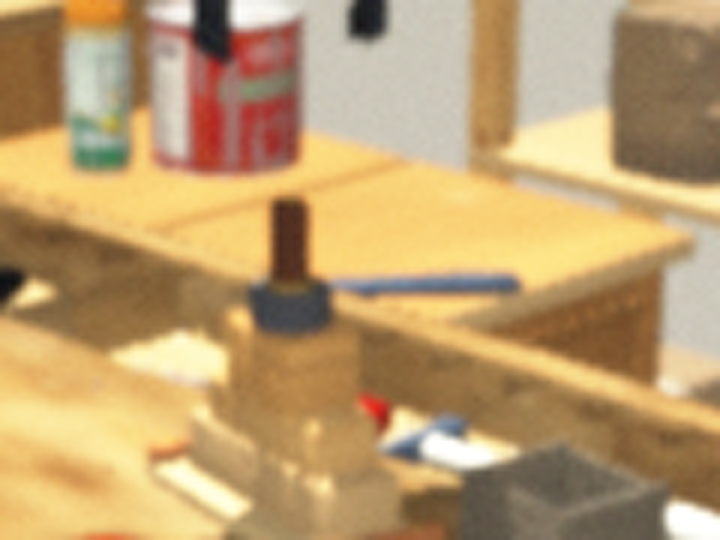

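The stack stands upright with the weight on its middle. The box, square offcut and tape haven't moved, and the gripper is clear.

```bash
python3 - <<'E'
from bench import bot
print(bot.sign_off())
E
```

```text
the job is handed in; nothing more can be done
None
```

The lamp foot is stacked in the cradle as asked: longest, middle and shortest offcut from the bottom up, with the iron weight standing upright on top and released. I handed it in at about 35 s of the 120 s allowed.

- **Placement:** the last wrist-camera checks before each release showed the following, with camera calibration good to about 2 mm:

| Piece | Off centre across | Off centre lengthwise |
|---|---|---|
| Longest, in the cradle | about 0.4 mm | 12.2 mm gap measured at one cleat, against 12 mm ideal |
| Middle, on the longest | under 0.5 mm | about 0.5 mm |
| Shortest, on the middle | under 0.5 mm | about 0.3 mm |
| Weight, on the shortest | no measurable offset | no measurable offset |

- **Final pictures:** all three cameras, taken after the gripper had backed off about 130 mm, show the stack upright and straight. By eye, the nail box, square offcut and tape are where they were.

**A check that disagreed:** the real fingertips sit about 31 mm above the reported tool point. Because of this, my first attempt to grip the longest offcut closed above it, and I then touched its top at up to about 15 N to measure the difference. I corrected every later height by 31 mm. Positions from the wrist camera also differed from the gripper's by about 1.5–2 mm across the jaws, so I set each placement by comparing the parts within one picture.

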